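# Weigh down a ball under the rocker press with the bar's heavy end

### The job

Put one of the red glass balls from the rack on the empty seat of the press carriage without dropping it, and slide the carriage fully home so the ball is under the press's blue foot. Then lift the black weight bar by its yellow tab, clear of the counter, and let it hang to see which end is heavy, and lay it flat in the press's trough with the heavy end at the blue-marked end, so that the foot comes down and holds the ball. Let go of everything, and leave the other two balls and the cup of pegs where they are.

Things in the scene. Friction and masses are not known exactly. Their poses are not given: they have to be found in the camera images.
- ball_a: red glass ball, 30 mm diameter, 35 g, at one end of the white three-ball rack; any of the three will do. Origin at its centre. In the rack the centres lie 62 mm apart in a line, 37 mm above the counter, each on a black rubber ring (28 mm outside diameter, top 26 mm above the counter) over an 8 mm thick, 46 mm wide rack plate
- ball_b: red glass ball like ball_a, in the middle of the rack
- ball_c: red glass ball like ball_a, at the other end of the rack
- seat (a point): centre of the top of the carriage's ball seat, a black rubber ring (28 mm outside, 20 mm bore) 36 mm above the counter. A seated ball's centre is 11 mm above this point. The carriage plate around the seat is 20 mm above the counter. It moves with the carriage; its x axis points along the carriage's travel, towards home, z up
- carriage_grip (a point): point to grasp on the carriage's upright orange handle, which is 12 mm thick along the travel, 14 mm wide across it, and reaches 64 mm above the counter. This point is 46 mm above the counter, and 80 mm from the seat on the side away from the beam. Axes as seat
- carriage (a joint): travel of the carriage along its +x, in m: 0 is fully out, 0.100 is fully home against its stop, where the seat is right under the foot. Starts near 0. It slides stiffly (about 1 N) and stays where left
- trough (a point): centre of the floor of the press's tipping aluminium trough, 95 mm above the counter. Inside it is 222 mm long (this frame's y) and 44 mm wide (x); end walls 12 mm high, leaning outwards, side walls 14 mm; z square to the floor. The +y end is blue-marked, with the blue foot under it, 80 mm from the pivot. The pivot is 4 mm below this point, between two posts 101 mm high. Carriage travel is along x, in line with the foot
- press_beam (a joint): tilt of the beam in rad: starts at -0.13 (foot raised, held by a weak spring, about 17 mm clear of a seated ball), 0 is level, about +0.085 when the foot rests on a seated ball, +0.2 is the lower stop with no ball there. The bar's weight moves it easily
- weight_bar: black bar with a bright steel cap on both ends, 200 mm long (x), 36 mm wide (y), 32 mm high (z), 0.75 kg. Origin at the centre of its underside. One end is loaded with lead: it may be the +x or the -x end, changes from start to start and cannot be seen. Hung by its tab, the bar tips about 0.2 rad, heavy end low
- tab_grip (a point): point to grasp on the yellow lifting tab on top of the bar's middle, 64 mm above the bar's underside. The tab is 12 mm thick across the bar (bar's y), 24 mm wide along it and ends 16 mm above this point. It swings along the bar on a pin 40 mm above the bar's underside
- tab (a joint): swing of the tab on its pin in rad, free within 0.2 either way: 0 when square to the bar. With the tab held upright and the bar hanging it is negative when the bar's +x end hangs low and positive when its -x end hangs low
- peg_cup: bystander: squat white porcelain cup of blue pegs, 76 mm across, 80 mm high, origin under its centre

How it is judged:
By the outcome, as a careful person would: the job done as asked, in the order asked, and still so for the second after the job is handed in, with the robot touching nothing.
It also fails if it takes over 66 s, if anything falls off the work surface, if the arm or the gripper's body presses on something with over 40 N, if the wrist force passes 120 N, or if a joint passes its speed limit or range.

### The arm

A 7-joint arm with a two-finger parallel gripper is mounted at the origin on the work surface. World frame = base frame: x ahead of the robot, y to its left, z up, the work surface at z = 0. Lengths are in m, angles in rad, forces in N, time in s.
With the tool pointing down it reaches from about 0.425 to 0.875 m from the base axis. Payload 4.7 kg.
Tool frame: the origin (TCP) lies on the mounting face of the last link; the fingertips stand 182 mm ahead of it and the grasp point (between the pads) lies 164 mm ahead of it; z points along the fingers, y is the direction in which the jaws open and shut (so a half turn about z gives the same grasp; the last joint's range is limited). The gripper opens to 87 mm and grips with 3 to 60 N. Pads are 19 mm wide; open, the fingers measure 117 mm over their backs; the gripper's body (75 mm by 190 mm) begins 51 mm behind the grasp point.
Start: joints at [1.211, 0.321, -0.07, 1.45, 0.023, 1.371, -0.057], TCP at [0.237, -0.605, 0.405] pointing down, gripper open.
Joint ranges: [-2.86, 2.86], [-0.3, 2.09], [-1.38, 1.24], [0.06, 2.45], [-1.56, 4.7], [0.09, 2.05], [-2.69, 2.69]. Speed limits (rad/s): [2.57, 2.57, 3.14, 3.14, 3.14, 3.14, 3.14].

### API

Orientations are given as a rotation vector (axis times angle).
In Python, from bench import ctrl gives the robot as it stands. The module is installed in compiled form; this text tells all that it offers.
- The arm moves only by the tool play_rows, never from a script. Its argument "targets" is text: rows parted by semicolons, each of 7 numbers parted by spaces: the shift along the tool's x, y, z in cm, then the turn, a rotation vector about the tool's x, y, z in rad, then the opening, from -1 (shut) to 1 (fully open). In form: x y z ax ay az grip; .... A call has 1 to 20 rows; each row shifts and turns the pose as measured when the row begins, along the tool's axes as they then stand; what a row does not reach is not made up. A row lasts 1/8 s, in which the tool goes at most 62.5 mm and 10.7 degrees, less where a joint would pass 70% of its speed; a pose out of reach is approached as far as the arm can. A call is refused whole if a number of a shift passes 6.25 or a number of a turn 0.188, either way. A call with a gripper value outside its range is refused whole. The fingers move at their own pace and stop on an object; "newtons" is the grip in N (left out, the last holds). Time passes only in rows, so rows that do not move let the fingers close. It gives the time, the measured TCP pose, the force and the opening at its end, in the units of the state.
- ctrl.get_state(): the state, without advancing time (a new reading comes with each control period).
- ctrl.get_image(name): name is "side" or "top"; returns a dict with "pixels" (420x560x3 uint8, blue, green, red), "depth" (420x560 float32, m along the optical axis (not along the pixel's ray), 0 where there is no reading), "intrinsics" (3x3 intrinsics, pixels), "R" (3x3) and "t" (3): a world point X has camera coordinates R X + t. Camera axes: x right, y down, z forward; pixel columns grow to the right and rows downward; lengths in m; the calibration is good to about 2 mm. A picture is of the moment at which its call begins.
- ctrl.close_job(): hands the job in, once; it reports no verdict.
The state is a dict: "time": time; "joint_positions": joint angles; "qd": joint speeds; "joint_torque": joint torques, N m; "position": TCP position; "tool_rot": TCP orientation; "ft_force": force on the tool from outside, world axes, zero at the start; "torque": the same for the moment, N m; "grip_width": opening from 0.0 (shut) to 1.0 (fully open).
Only numpy, scipy, OpenCV 4.12 (cv2) and the standard library are available. Lean on these libraries where they do the work, as an engineer would, in place of code of your own. Each camera call takes 0.05 s, during which the arm holds its last target.

## Working session

There is one attempt and no reset: what is moved stays moved. The work goes in short steps, Python scripts to look and compute and a tool call to move; the robot and the scene stay as the last step left them, time stands still between calls to the robot, and variables do not carry over. Pictures are saved under pics/ and viewed, and the job is handed in when it is done.

Besides the shell and the picture viewer there is one more tool, called after "Request:" as name(argument=value, ...) on one line, values as JSON. play_rows: Moves the arm, as the interface text tells. Its arguments: {"type":"object","properties":{"targets":{"type":"string"},"newtons":{"type":"number"}},"required":["targets"]}

```bash
mkdir -p pics
cat > h.py <<'E'
import numpy as np, cv2
from bench import ctrl
from scipy.spatial.transform import Rotation as Ro
def grab(n,tag):
    d=ctrl.get_image(n); cv2.imwrite(f'pics/{tag}.png',d['pixels']); np.savez(f'pics/{tag}.npz',**{k:np.array(d[k]) for k in d}); return d
def load(tag): return dict(np.load(f'pics/{tag}.npz'))
def ray(d,u,v):
    R=d['R'];c=-R.T@d['t'];r=R.T@np.linalg.inv(d['intrinsics'])@np.array([u,v,1.]);return c,r
def onz(d,u,v,z):
    c,r=ray(d,u,v);return c+r*(z-c[2])/r[2]
def cloud(d):
    K=d['intrinsics'];h,w=d['depth'].shape;u,v=np.meshgrid(np.arange(w),np.arange(h));z=d['depth']
    p=np.stack([(u-K[0,2])/K[0,0]*z,(v-K[1,2])/K[1,1]*z,z],-1)
    return (p-d['t'])@d['R']
def proj(d,X):
    p=d['R']@np.array(X)+d['t'];p=d['intrinsics']@p;return p[:2]/p[2]
def st():
    s=ctrl.get_state();print('t',round(s['time'],2),'pos',np.round(s['position'],4),'rot',np.round(s['tool_rot'],3),'F',np.round(s['ft_force'],1),'g',round(float(s['grip_width']),3));print('R',np.round(Ro.from_rotvec(s['tool_rot']).as_matrix(),3).tolist(),'q',np.round(s['joint_positions'],2));return s
E
python3 - <<'E'
from h import *
for n in('side','top'):
    d=grab(n,n+'0');print(n,-d['R'].T@d['t'],d['R'][2])
st()
E
```

```text
side [ 0.3994674  -0.66988423  0.56779279] [ 0.22554845  0.79808051 -0.55874449]
top [ 0.5060659  -0.01269291  1.31216767] [ 0.04504806 -0.00468565 -0.99897383]
t 0.1 pos [ 0.2372 -0.605   0.4038] rot [-3.085e+00 -5.830e-01  1.000e-03] F [ 0.5 -0.3  0.1] g 1.001
R [[0.931, 0.365, -0.001], [0.365, -0.931, 0.002], [-0.0, -0.002, -1.0]] q [ 1.21  0.32 -0.07  1.45  0.02  1.37 -0.06]
```

View pics/side0.png

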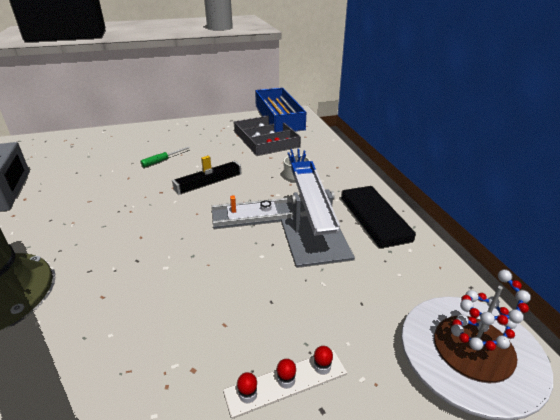

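View pics/top0.png

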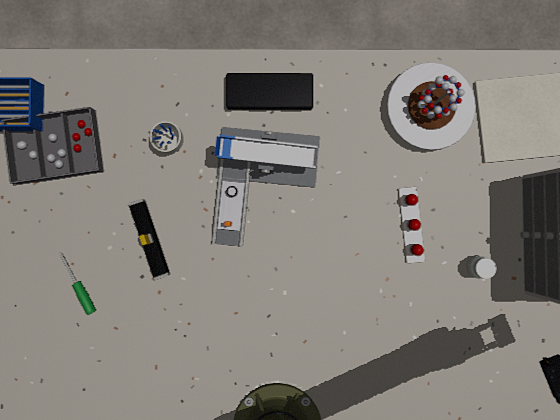

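Run:
```python
from h import *
T=load('top0');S=load('side0');PT=cloud(T)
def blobs(d,lo,hi,box,mina=8):
    x0,y0,x1,y1=box
    hsv=cv2.cvtColor(d['pixels'],cv2.COLOR_BGR2HSV);m=cv2.inRange(hsv,lo,hi)
    if lo[0]==0 and hi[0]<=10:m|=cv2.inRange(hsv,(170,lo[1],lo[2]),(180,255,255))
    mm=np.zeros_like(m);mm[y0:y1,x0:x1]=m[y0:y1,x0:x1]
    n,l,s,c=cv2.connectedComponentsWithStats(mm)
    return [(c[i],s[i,4],l==i) for i in range(1,n) if s[i,4]>=mina]
print('balls')
for c,a,l in blobs(T,(0,120,50),(8,255,255),(395,185,430,265)): print('top',c,a,onz(T,*c,.037),'depth top z',PT[l][:,2].max())
for c,a,l in blobs(S,(0,120,50),(8,255,255),(220,330,345,410)): print('side',c,a,onz(S,*c,.037))
print('handle')
for c,a,l in blobs(T,(5,120,100),(18,255,255),(205,160,250,245)): print('top',c,a,onz(T,*c,.064),np.median(PT[l],0))
for c,a,l in blobs(S,(5,120,100),(18,255,255),(215,185,250,220)): print('side',c,a,onz(S,*c,.045))
print('tab')
for c,a,l in blobs(T,(20,120,100),(35,255,255),(130,190,170,280),3): print('top',c,a,np.median(PT[l],0),PT[l][:,2].max(),onz(T,*c,.08))
for c,a,l in blobs(S,(18,120,80),(35,255,255),(190,145,225,180),3): print('side',c,a,onz(S,*c,.06))
print('blue')
for c,a,l in blobs(T,(105,120,60),(125,255,255),(205,125,240,170),8): print('top',c,a,np.median(PT[l],0))
# bar
g=T['pixels'].max(2);m=np.zeros_like(g);m[195:285,122:175]=(g[195:285,122:175]<60)*255
ct=max(cv2.findContours(m,0,2)[0],key=cv2.contourArea);r=cv2.minAreaRect(ct);b=cv2.boxPoints(r);print('bar',r);print([np.round(onz(T,*p,.032),4) for p in b])
for k,t,box in(('topc',T,(120,120,330,290)),):
    x0,y0,x1,y1=box;cv2.imwrite('pics/tc.png',cv2.resize(t['pixels'][y0:y1,x0:x1],None,fx=3.8,fy=3.5,interpolation=cv2.INTER_CUBIC)[:600,:800])
cv2.imwrite('pics/sc.png',cv2.resize(S['pixels'][140:270,160:360],None,fx=4,fy=4,interpolation=cv2.INTER_CUBIC))
```

```text
balls
top [411.85858586 199.17171717] 99 [ 0.56650629 -0.33061862  0.037     ] depth top z 0.056674486071695465
top [414.53465347 224.13861386] 101 [ 0.50514512 -0.33652325  0.037     ] depth top z 0.05599132587802824
top [417.22772277 249.23762376] 101 [ 0.44372354 -0.34244067  0.037     ] depth top z 1.3121676705197218
side [323.06101695 355.46440678] 295 [ 0.56633782 -0.32968589  0.037     ]
side [286.11006289 368.88993711] 318 [ 0.50450802 -0.33591144  0.037     ]
side [246.70144928 383.2173913 ] 345 [ 0.44268093 -0.34215013  0.037     ]
handle
top [227.25806452 223.19354839] 31 [0.50741157 0.12014826 0.064     ] [0.50787152 0.12047886 0.06347972]
side [232.74683544 203.43037975] 79 [0.50689088 0.11997588 0.045     ]
tab
top [142.46296296 239.38888889] 54 [0.46995437 0.31844817 0.07885505] 1.3121676705197218 [0.46914711 0.31854622 0.08      ]
side [205.9009009  162.66666667] 111 [0.46881078 0.32242242 0.06      ]
blue
top [223.61904762 146.65567766] 273 [0.68515278 0.12188708 0.11108228]
bar ((148.511962890625, 238.37890625), (76.21538543701172, 17.56337547302246), 71.20011138916016)
[array([0.5519, 0.3683, 0.032 ]), array([0.5658, 0.3275, 0.032 ]), array([0.3889, 0.2653, 0.032 ]), array([0.3752, 0.3058, 0.032 ])]
```

View pics/tc.png

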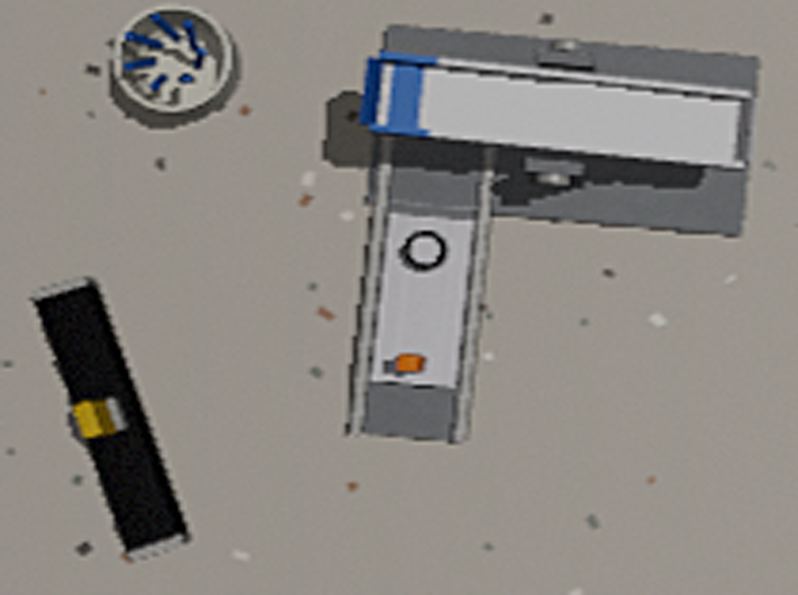

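View pics/sc.png

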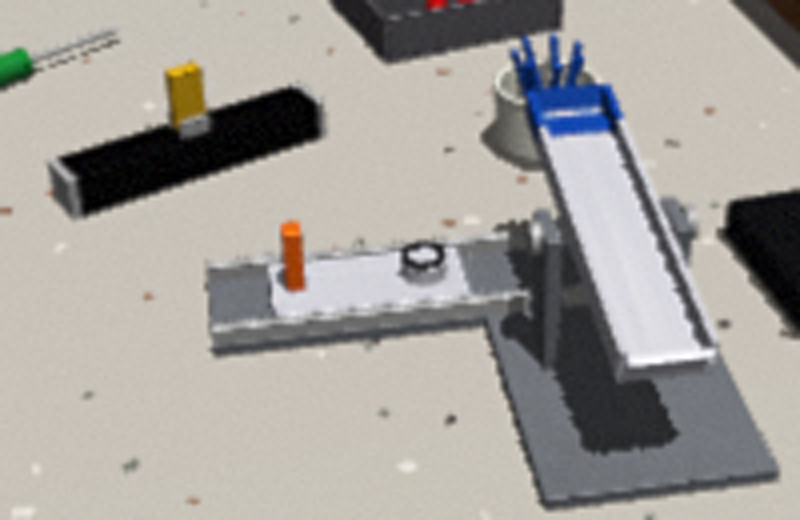

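Run:
```python
from h import *
T=load('top0');S=load('side0');PT=cloud(T)
p=T['pixels'].max(2)
m=np.zeros_like(p);m[182:200,222:241]=(p[182:200,222:241]<110)*255
ct=max(cv2.findContours(m,0,1)[0],key=cv2.contourArea);(c,ax,an)=cv2.fitEllipse(ct);print('ring',c,ax)
seat=onz(T,*c,.036);print('seat',seat)
h=np.array([.5074,.1201]);print('dist',np.linalg.norm(seat[:2]-h),'ang',np.degrees(np.arctan2(*(seat[:2]-h)[::-1])))
# rack angle for reference; trough floor
hsv=cv2.cvtColor(T['pixels'],cv2.COLOR_BGR2HSV)
box=np.zeros(p.shape,bool);box[128:175,210:322]=1
m=box&(p>165)&(hsv[...,1]<40)&(PT[...,2]>.05)&(PT[...,2]<.14)
n,l,s,cc=cv2.connectedComponentsWithStats(m.astype(np.uint8));i=1+np.argmax(s[1:,4]);m=l==i
P=PT[m];print('white n',len(P),P.min(0),P.max(0))
A=np.c_[P[:,:2],np.ones(len(P))];co=np.linalg.lstsq(A,P[:,2],rcond=None)[0];print('plane',co,'tilt',np.arctan(np.hypot(*co[:2])),'dir y',np.degrees(np.arctan2(co[1],co[0])))
ct=max(cv2.findContours(m.astype(np.uint8),0,1)[0],key=cv2.contourArea);r=cv2.minAreaRect(ct);b=cv2.boxPoints(r)
def onpl(u,v):
    c,ry=ray(T,u,v);k=(co@[c[0],c[1],1]-c[2])/(ry[2]-co[:2]@ry[:2]);return c+k*ry
B=[onpl(*q) for q in b];print(np.round(B,4));print(r)
# whole trough (blue + walls)
m2=box&(PT[...,2]>.072)&(PT[...,2]<.145)
ct=max(cv2.findContours(m2.astype(np.uint8),0,1)[0],key=cv2.contourArea);r=cv2.minAreaRect(ct);b=cv2.boxPoints(r);print('all',r);print(np.round([onpl(*q) for q in b],4))
bl=box&(hsv[...,0]>105)&(hsv[...,0]<125)&(hsv[...,1]>110)&(p>60);Q=PT[bl];print('blue',Q.min(0),Q.max(0),np.median(Q,0))
# rack dims
```

```text
ring (231.03823852539062, 191.3695526123047) (10.567437171936035, 12.180893898010254)
seat [0.58564911 0.11422959 0.036     ]
dist 0.07846900907289658 ang -4.290409850113646
white n 1527 [ 0.63933394 -0.08746397  0.07508768] [0.7018967  0.11024202 0.12050054]
plane [-0.13794477  0.14364161  0.1853381 ] tilt 0.1965804135741654 dir y 133.84099324748857
[[ 0.6594  0.1113  0.1104]
 [ 0.7039  0.1074  0.1037]
 [ 0.6857 -0.0925  0.0775]
 [ 0.6404 -0.0871  0.0845]]
((272.6524658203125, 153.1280517578125), (85.2531509399414, 18.66292953491211), 6.340190887451172)
all ((267.6219482421875, 147.40245056152344), (104.02649688720703, 31.583415985107422), 6.340191841125488)
[[ 0.6595  0.1457  0.1153]
 [ 0.7348  0.1395  0.104 ]
 [ 0.7133 -0.105   0.0719]
 [ 0.6363 -0.0956  0.0838]]
blue [ 0.5060659  -0.01269291 -0.00467048] [0.73379359 0.16096167 1.31216767] [0.68564594 0.12189649 0.11134768]
```

Run:
```python
from h import *
T=load('top0');S=load('side0');PT=cloud(T)
for q in((268.7,133),(265.5,169.5)):
  print('post',onz(T,*q,.101), PT[int(q[1]),int(q[0])])
cv2.imwrite('pics/tc2.png',cv2.resize(T['pixels'][120:200,205:325],None,fx=6.5,fy=6.5,interpolation=cv2.INTER_CUBIC))
# rails: line fit
g=cv2.cvtColor(T['pixels'],cv2.COLOR_BGR2GRAY)
ls=cv2.createLineSegmentDetector().detect(g[120:250,200:330])[0][:,0]
for a in ls:
  if np.hypot(a[2]-a[0],a[3]-a[1])>22:
    P=onz(T,a[0]+200,a[1]+120,.02 if abs(a[3]-a[1])>abs(a[2]-a[0]) else .0);Q=onz(T,a[2]+200,a[3]+120,.02 if abs(a[3]-a[1])>abs(a[2]-a[0]) else .0);d=Q-P
    print(np.round(a+[200,120,200,120],1),np.round(P[:2],3),np.round(Q[:2],3),'ang',round(np.degrees(np.arctan2(d[1],d[0])),1))
```

```text
post [0.71888003 0.02005376 0.101     ] [0.71907674 0.02172862 0.0998724 ]
post [0.63288367 0.02741412 0.101     ] [0.63445519 0.02871421 0.09723466]
[216.9 156.5 314.4 167.5] [0.677 0.154] [ 0.649 -0.093] ang -96.4
[316.8 144.9 235.5 135.6] [ 0.706 -0.1  ] [0.73  0.107] ang 83.5
[312.  148.6 235.7 140. ] [ 0.697 -0.087] [0.719 0.107] ang 83.6
[236.9 137.9 274.3 142.3] [0.724 0.104] [0.713 0.008] ang -96.8
[276.8 142.4 315.8 147. ] [0.713 0.002] [ 0.701 -0.097] ang -96.8
[313.2 187.4 278.1 184.3] [ 0.598 -0.09 ] [ 0.606 -0.001] ang 85.0
[222.2 181.8 217.5 226.9] [0.611 0.138] [0.498 0.149] ang 174.3
[238.9 229.3 243.2 184.3] [0.492 0.096] [0.604 0.086] ang -5.3
[209.7 238.2 213.9 199.3] [0.47  0.168] [0.567 0.158] ang -5.8
[235.7 245.8 213.1 243.3] [0.451 0.105] [0.457 0.162] ang 83.9
[246.5 170.6 242.9 214.4] [0.639 0.078] [0.529 0.086] ang 175.6
[217.  190.6 212.5 238.2] [0.588 0.151] [0.47  0.161] ang 174.9
[223.1 126.4 318.1 135.4] [0.753 0.139] [ 0.731 -0.103] ang -95.4
[319.1 136.7 314.8 185.8] [ 0.724 -0.104] [ 0.601 -0.093] ang 174.8
[246.5 213.1 243.1 244.4] [0.533 0.077] [0.455 0.085] ang 174.0
```

View pics/tc2.png

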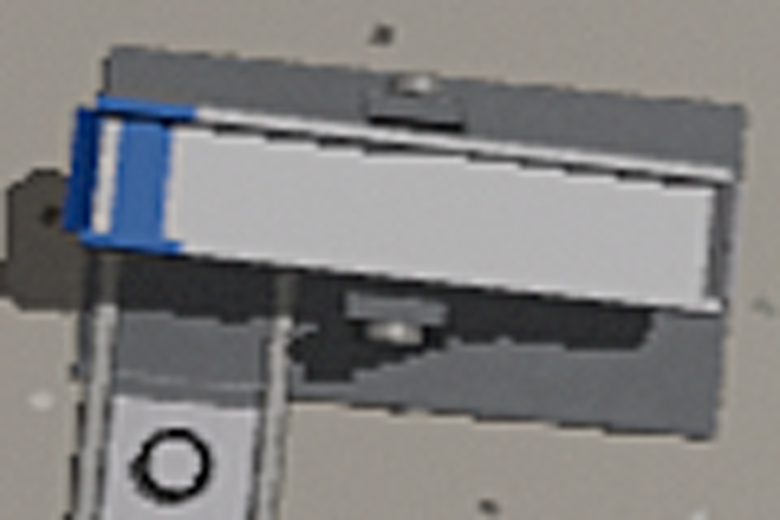

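```bash
cat >> h.py <<'E'
def go(x,y,z,yawdeg,tilt=None):
    "delta of grasp-TCP target; yaw = world angle of tool x; tool z down"
    s=st();R=Ro.from_rotvec(s['tool_rot']);c,n=np.cos(np.radians(yawdeg)),np.sin(np.radians(yawdeg))
    Rt=Ro.from_matrix(np.array([[c,n,0],[n,-c,0],[0,0,-1]]))
    d=np.array([x,y,z])-s['position']
    print('delta cm, tool now',np.round(100*R.inv().apply(d),2),' after turn',np.round(100*Rt.inv().apply(d),2),'turn',np.round((R.inv()*Rt).as_rotvec(),3))
E
python3 -c "
from h import *
go(.5664,-.3302,.207,5.5)
T=load('top0');P=cloud(T)
print('rail z',[P[v,u,2] for u,v in((219,215),(243,210),(220,205),(242,215))]) "
```

```text
t 0.1 pos [ 0.2372 -0.605   0.4038] rot [-3.085e+00 -5.830e-01  1.000e-03] F [ 0.5 -0.3  0.1] g 1.001
R [[0.931, 0.365, -0.001], [0.365, -0.931, 0.002], [-0.0, -0.002, -1.0]] q [ 1.21  0.32 -0.07  1.45  0.02  1.37 -0.06]
delta cm, tool now [ 40.68 -13.53  19.69]  after turn [ 35.4  -24.2   19.68] turn [-0.002  0.     0.278]
rail z [np.float64(0.018031617120404516), np.float64(0.02618007767025268), np.float64(0.024807040763870327), np.float64(0.013904126164263095)]
```

Request:
play_rows(targets="2.5 -0.8 0 0 0 0 0.4; 5 -1.7 0 0 0 0 0.4; 5 -1.7 0 0 0 0 0.4; 5 -1.7 0 0 0 0 0.4; 5 -1.7 0 0 0 0 0.4; 5 -1.7 0 0 0 0 0.4; 5 -1.7 0 0 0 0 0.4; 5 -1.7 0 0 0 0 0.4; 2.5 -0.8 0 0 0 0.14 0.4; 0 0 0 0 0 0.14 0.4; 0 0 0 0 0 0 0.4", newtons=12)

```text
time: 1.48
position: [0.5691, -0.3248, 0.3957]
tool_rot: [-3.129, -0.132, 0.014]
ft_force: [-0.3, -0.3, -0.4]
grip_width: 0.7
```

```bash
python3 -c "
from h import *
go(.5664,-.3302,.207,5.5)"
```

```text
t 1.48 pos [ 0.5691 -0.3248  0.3957] rot [-3.129 -0.132  0.014] F [-0.3 -0.3 -0.4] g 0.7
R [[0.996, 0.084, -0.009], [0.084, -0.996, 0.01], [-0.008, -0.01, -1.0]] q [ 0.67  0.35 -0.25  1.44  0.08  1.38 -1.07]
delta cm, tool now [-0.15  0.71 18.87]  after turn [-0.32  0.52 18.87] turn [-0.01   0.008 -0.012]
```

Request:
play_rows(targets="-0.3 0.5 3 -0.01 0.008 -0.012 0.4; 0 0 4 0 0 0 0.4; 0 0 4 0 0 0 0.4; 0 0 3 0 0 0 0.4; 0 0 1.5 0 0 0 0.4; 0 0 0 0 0 0 0.4")

```text
time: 2.22
position: [0.564, -0.3331, 0.2365]
tool_rot: [3.136, 0.168, -0.0]
ft_force: [0.1, 0.3, 1.7]
grip_width: 0.701
```

```bash
python3 -c "
from h import *
go(.5664,-.3302,.207,5.5)
T=grab('top','t1');S=grab('side','s1')
cv2.imwrite('pics/s1c.png',cv2.resize(S['pixels'][220:420,200:400],None,fx=3,fy=3))
"
```

```text
t 2.23 pos [ 0.564  -0.3331  0.2365] rot [ 3.136  0.168 -0.   ] F [0.1 0.3 1.7] g 0.701
R [[0.994, 0.107, -0.0], [0.107, -0.994, -0.001], [-0.0, 0.001, -1.0]] q [ 0.68  0.47 -0.24  1.61  0.12  1.08 -1.06]
delta cm, tool now [ 0.27 -0.26  2.95]  after turn [ 0.27 -0.26  2.95] turn [0.001 0.    0.011]
```

View pics/s1c.png

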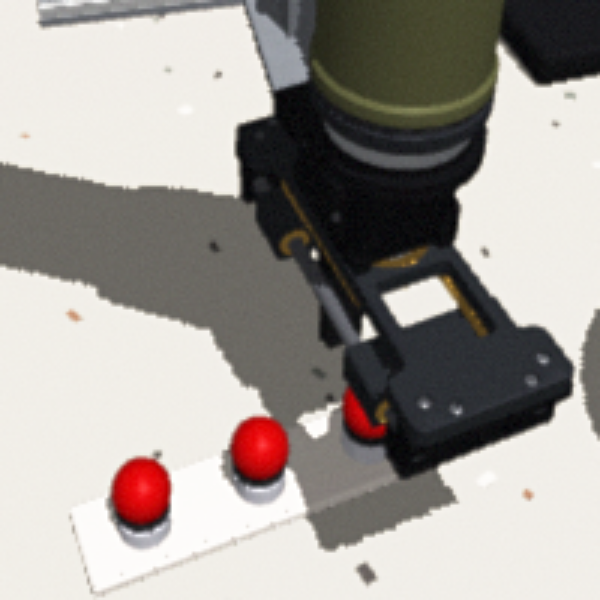

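Request:
play_rows(targets="0.3 -0.3 1 0 0 0 0.4; 0 0 1 0 0 0 0.4; 0 0 0.8 0 0 0 0.4; 0 0 0 0 0 0 0.4")

```text
time: 2.82
position: [0.5689, -0.3301, 0.2116]
tool_rot: [3.131, 0.168, 0.011]
ft_force: [-0.2, -0.2, 0.1]
grip_width: 0.699
```

```bash
python3 -c "
from h import *
go(.5664,-.3302,.207,5.5)"
```

```text
t 2.83 pos [ 0.5689 -0.3301  0.2116] rot [3.131 0.168 0.011] F [-0.2 -0.2  0.1] g 0.699
R [[0.994, 0.107, 0.007], [0.107, -0.994, -0.006], [0.006, 0.006, -1.0]] q [ 0.67  0.5  -0.24  1.63  0.13  1.03 -1.07]
delta cm, tool now [-0.25 -0.02  0.46]  after turn [-0.25 -0.01  0.46] turn [ 0.006 -0.007  0.012]
```

Request:
play_rows(targets="-0.25 0 0.4 0.006 -0.007 0.012 0.4; 0 0 0 0 0 0 0.4; 0 0 0 0 0 0 0.4")

```text
time: 3.2
position: [0.5664, -0.3306, 0.2076]
tool_rot: [3.138, 0.148, -0.001]
ft_force: [0.1, 0.1, 0.1]
grip_width: 0.705
```

```bash
python3 -c "
from h import *
go(.5664,-.3302,.207,5.5)"
```

```text
t 3.2 pos [ 0.5664 -0.3306  0.2076] rot [ 3.138e+00  1.480e-01 -1.000e-03] F [0.1 0.1 0.1] g 0.705
R [[0.996, 0.094, -0.001], [0.094, -0.996, -0.0], [-0.001, 0.0, -1.0]] q [ 0.67  0.5  -0.24  1.63  0.13  1.03 -1.08]
delta cm, tool now [ 0.01 -0.04  0.06]  after turn [ 0.01 -0.04  0.06] turn [ 0.     0.001 -0.002]
```

Request:
play_rows(targets="0 0 0 0 0 0 -0.4; 0 0 0 0 0 0 -0.5; 0 0 0 0 0 0 -0.5; 0 0 0 0 0 0 -0.5; 0 0 0 0 0 0 -0.5; 0 0 0 0 0 0 -0.5", newtons=12)

```text
time: 3.95
position: [0.5666, -0.3307, 0.2082]
tool_rot: [3.137, 0.148, 0.0]
ft_force: [-0.3, -0.7, 0.4]
grip_width: 0.331
```

Request:
play_rows(targets="0 0 -0.5 0 0 0 -0.5; 0 0 -1 0 0 0 -0.5; 0 0 -2 0 0 0 -0.5; 0 0 -3 0 0 0 -0.5; 0 0 -3 0 0 0 -0.5; 0 0 -2 0 0 0 -0.5; 0 0 0 0 0 0 -0.5")

```text
time: 4.82
position: [0.5671, -0.3305, 0.3344]
tool_rot: [3.134, 0.149, 0.009]
ft_force: [0.1, -1.5, -0.7]
grip_width: 0.336
```

```bash
python3 -c "
from h import *
go(.5865,.1137,.27,-5.2)
S=grab('side','s2');T=grab('top','t2')
cv2.imwrite('pics/s2c.png',cv2.resize(S['pixels'][200:420,200:420],None,fx=2.7,fy=2.7))
"
```

```text
t 4.83 pos [ 0.5671 -0.3305  0.3344] rot [3.134 0.149 0.009] F [ 0.1 -1.5 -0.7] g 0.336
R [[0.995, 0.095, 0.006], [0.095, -0.996, -0.004], [0.005, 0.004, -1.0]] q [ 0.68  0.38 -0.25  1.52  0.1   1.24 -1.06]
delta cm, tool now [  6.1  -44.07   6.29]  after turn [ -2.09 -44.42   6.44] turn [ 0.004 -0.006  0.186]
```

View pics/s2c.png

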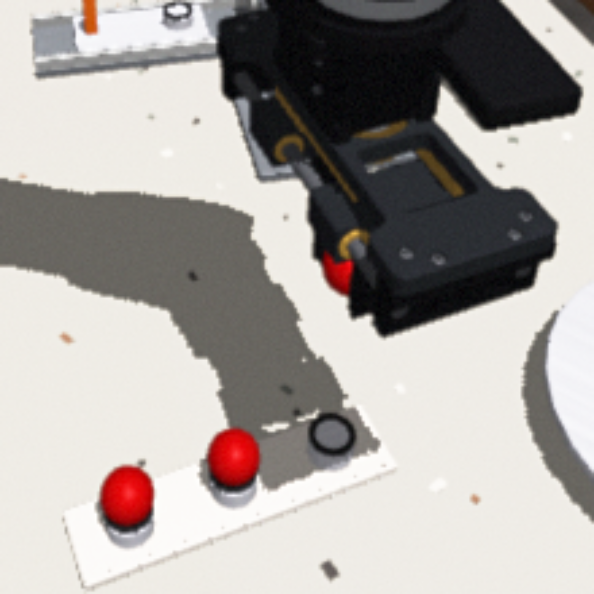

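Request:
play_rows(targets="0.3 -1.5 0 0 0 0 -0.5; 0.4 -3 0 0 0 0 -0.5; 0.5 -4 0 0 0 0 -0.5; 0.5 -4 0 0 0 0 -0.5; 0.6 -4.5 0 0 0 0 -0.5; 0.6 -4.5 0 0 0 0 -0.5; 0.6 -4.5 0 0 0 0 -0.5; 0.6 -4.5 0 0 0 0 -0.5; 0.6 -4.5 0 0 0 0 -0.5; 0.5 -4 0 0 0 0.06 -0.5; 0.2 -3 0 0 0 0.06 -0.5; 0 -1 0 0 0 0.06 -0.5; 0 0 0 0 0 0 -0.5")

```text
time: 6.55
position: [0.5726, 0.1324, 0.3177]
tool_rot: [-3.132, 0.12, 0.039]
ft_force: [0.2, -1.0, -0.8]
grip_width: 0.331
```

```bash
python3 -c "
from h import *
go(.5865,.1137,.235,-5.2)
S=grab('side','s3');T=grab('top','t3')
cv2.imwrite('pics/s3c.png',cv2.resize(S['pixels'][120:270,180:380],None,fx=4,fy=4))
"
```

```text
t 6.55 pos [0.5726 0.1324 0.3177] rot [-3.132  0.12   0.039] F [ 0.2 -1.  -0.8] g 0.331
R [[0.997, -0.077, -0.025], [-0.077, -0.997, 0.008], [-0.025, -0.006, -1.0]] q [ 0.14  0.29 -0.48  1.7   0.13  1.21 -2.02]
delta cm, tool now [1.74 1.81 8.21]  after turn [1.55 1.73 8.27] turn [-0.006  0.025  0.014]
```

View pics/s3c.png

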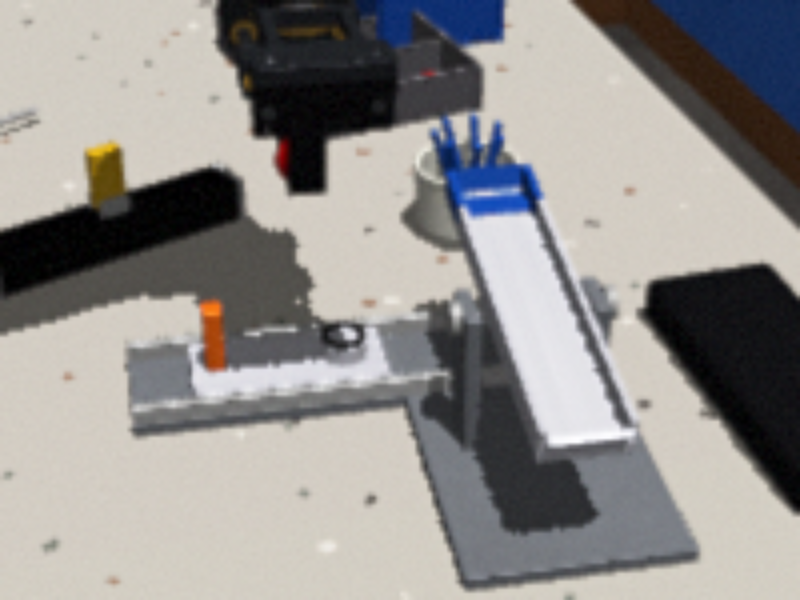

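Run:
```python
from h import *
S=load('side0');p=S['pixels'].max(2)
m=np.zeros_like(p);m[198:212,256:276]=(p[198:212,256:276]<100)*255
for ct in cv2.findContours(m,0,1)[0]:
    if len(ct)>6:
        e=cv2.fitEllipse(ct);print(e,onz(S,*e[0],.034))
print(m[198:212,256:276]//255)
```

```text
((265.06695556640625, 203.73265075683594), (6.489952087402344, 10.381299018859863), 75.67435455322266) [0.58577302 0.11294568 0.034     ]
[[0 0 0 0 0 0 0 0 0 0 0 0 0 0 0 0 0 0 0 0]
 [0 0 0 0 0 0 0 0 0 0 0 0 0 0 0 0 0 0 0 0]
 [0 0 0 0 0 0 0 0 0 0 0 0 0 0 0 0 0 0 0 0]
 [0 0 0 0 0 0 1 1 1 1 0 1 1 1 1 0 0 0 0 0]
 [0 0 0 0 1 1 1 0 0 0 0 0 0 1 1 0 0 0 0 0]
 [0 0 0 0 0 1 0 0 0 0 0 0 0 0 1 0 0 0 0 0]
 [0 0 0 0 0 1 0 0 0 0 0 0 0 1 1 0 0 0 0 0]
 [0 0 0 0 0 1 1 1 0 0 0 0 1 1 1 0 0 0 0 0]
 [0 0 0 0 0 1 1 1 1 1 1 1 1 1 0 0 0 0 0 0]
 [0 0 0 0 0 1 0 0 1 1 1 0 0 0 0 0 0 0 0 0]
 [0 0 0 0 0 1 0 0 0 0 0 0 0 0 0 0 0 0 0 0]
 [0 0 0 0 0 0 0 0 0 0 0 0 0 0 0 0 0 0 0 0]
 [0 0 0 0 0 0 0 0 0 0 0 0 0 0 0 0 0 0 0 0]
 [0 0 0 0 0 0 0 0 0 0 0 0 0 0 0 0 0 0 0 0]]
```

Request:
play_rows(targets="1.6 1.8 2 -0.006 0.025 0.014 -0.5; 0 0 2 0 0 0 -0.5; 0 0 2 0 0 0 -0.5; 0 0 0.5 0 0 0 -0.5; 0 0 0 0 0 0 -0.5; 0 0 0 0 0 0 -0.5")

```text
time: 7.4
position: [0.5881, 0.1055, 0.2513]
tool_rot: [3.135, -0.152, 0.003]
ft_force: [0.1, 0.1, -0.0]
grip_width: 0.335
```

```bash
python3 -c "
from h import *
go(.5865,.1137,.218,-5.2)
S=grab('side','s4')
cv2.imwrite('pics/s4c.png',cv2.resize(S['pixels'][120:270,180:380],None,fx=4,fy=4))
"
```

```text
t 7.4 pos [0.5881 0.1055 0.2513] rot [ 3.135e+00 -1.520e-01  3.000e-03] F [ 0.1  0.1 -0. ] g 0.335
R [[0.995, -0.097, 0.002], [-0.097, -0.995, -0.003], [0.002, 0.003, -1.0]] q [ 0.15  0.37 -0.45  1.75  0.18  1.07 -2.03]
delta cm, tool now [-0.25 -0.81  3.32]  after turn [-0.23 -0.8   3.33] turn [ 0.003 -0.002 -0.006]
```

View pics/s4c.png

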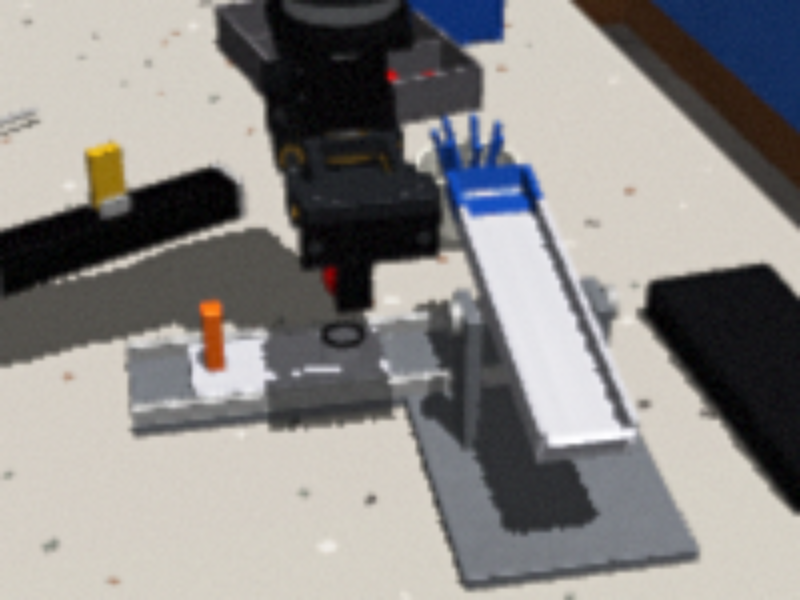

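Request:
play_rows(targets="-0.25 -0.8 1.5 0.003 -0.002 -0.006 -0.5; 0 0 1 0 0 0 -0.5; 0 0 0 0 0 0 -0.5")

```text
time: 7.82
position: [0.5864, 0.1149, 0.2254]
tool_rot: [-3.138, 0.141, -0.003]
ft_force: [0.0, -0.1, 0.3]
grip_width: 0.331
```

```bash
python3 -c "
from h import *
go(.5862,.1133,.218,-5.2)
"
```

```text
t 7.83 pos [0.5864 0.1149 0.2254] rot [-3.138e+00  1.410e-01 -3.000e-03] F [ 0.  -0.1  0.3] g 0.331
R [[0.996, -0.09, 0.002], [-0.09, -0.996, 0.001], [0.002, -0.001, -1.0]] q [ 0.13  0.4  -0.45  1.77  0.2   1.02 -2.05]
delta cm, tool now [-0.01  0.16  0.74]  after turn [-0.01  0.16  0.74] turn [-0.001 -0.002  0.001]
```

Request:
play_rows(targets="0 0.16 0.4 0 -0.002 0 -0.5; 0 0 0.2 0 0 0 -0.5; 0 0 0.1 0 0 0 -0.5; 0 0 0 0 0 0 -0.5")

```text
time: 8.32
position: [0.5866, 0.1132, 0.2187]
tool_rot: [-3.138, 0.141, -0.0]
ft_force: [-1.1, -0.2, 1.1]
grip_width: 0.33
```

```bash
python3 -c "
from h import *
go(.5862,.1133,.218,-5.2)
"
```

```text
t 8.32 pos [0.5866 0.1132 0.2187] rot [-3.138  0.141 -0.   ] F [-1.1 -0.2  1.1] g 0.33
R [[0.996, -0.09, 0.0], [-0.09, -0.996, 0.001], [0.0, -0.001, -1.0]] q [ 0.13  0.41 -0.44  1.77  0.2   1.01 -2.05]
delta cm, tool now [-0.04 -0.    0.07]  after turn [-0.04 -0.    0.07] turn [-0.001 -0.     0.001]
```

Request:
play_rows(targets="-0.04 0 0.05 0 0 0 -0.5; 0 0 0 0 0 0 -0.2; 0 0 0 0 0 0 0; 0 0 0 0 0 0 0.1; 0 0 0 0 0 0 0.15; 0 0 0 0 0 0 0.15")

```text
time: 9.07
position: [0.5864, 0.1132, 0.2182]
tool_rot: [-3.138, 0.141, -0.002]
ft_force: [-0.4, -0.5, 0.0]
grip_width: 0.568
```

Request:
play_rows(targets="0 0 -0.5 0 0 0 0.15; 0 0 -1.5 0 0 0 0.15; 0 0 -3 0 0 0 0.15; 0 0 -4 0 0 0 0.15; -3 0 -2 0 0 0 -0.3; -4 0 0 0 0 0 -1; 0 0 0 0 0 0 -1")

```text
time: 9.95
position: [0.5154, 0.1204, 0.3381]
tool_rot: [-3.136, 0.14, -0.012]
ft_force: [0.4, -0.6, 0.0]
grip_width: 0.316
```

```bash
python3 -c "
from h import *
go(.49,.1220,.22,-5.2)
S=grab('side','s5');T=grab('top','t5')
cv2.imwrite('pics/s5c.png',cv2.resize(S['pixels'][120:270,180:380],None,fx=4,fy=4))
"
```

```text
t 9.95 pos [0.5154 0.1204 0.3381] rot [-3.136  0.14  -0.012] F [ 0.4 -0.6  0. ] g 0.316
R [[0.996, -0.089, 0.007], [-0.089, -0.996, 0.002], [0.007, -0.003, -1.0]] q [ 0.18  0.14 -0.5   1.83  0.07  1.19 -2.  ]
delta cm, tool now [-2.63  0.1  11.79]  after turn [-2.54  0.08 11.81] turn [-0.003 -0.007  0.001]
```

View pics/s5c.png

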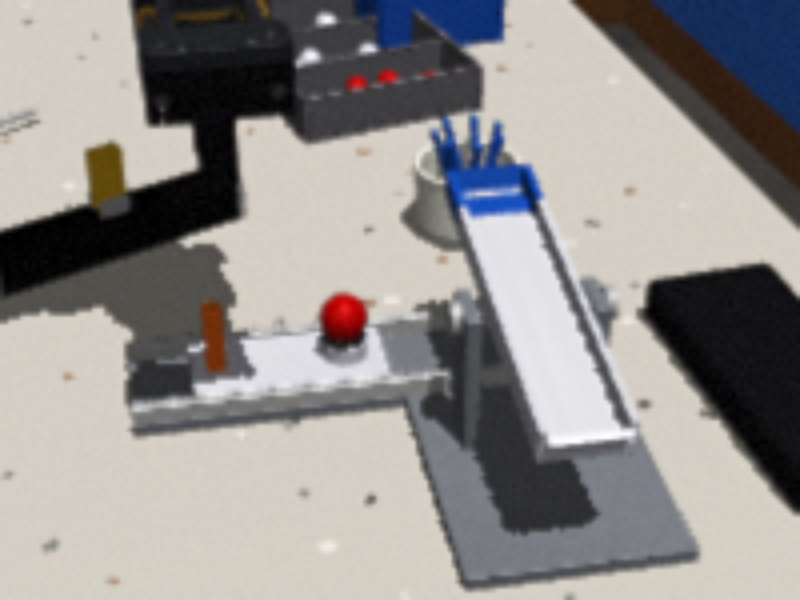

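Request:
play_rows(targets="-2.5 0 2 0 -0.007 0 -1; -1.2 0 3 0 0 0 -1; 0 0 3 0 0 0 -1; 0 0 2 0 0 0 -1; 0 0 0 0 0 0 -1; 0 0 0 0 0 0 -1")

```text
time: 10.8
position: [0.487, 0.1225, 0.2379]
tool_rot: [-3.131, 0.149, -0.013]
ft_force: [0.0, -0.0, 0.0]
grip_width: 0.008
```

```bash
python3 -c "
from h import *
go(.478,.1228,.215,-5.2)
S=grab('side','s6')
cv2.imwrite('pics/s6c.png',cv2.resize(S['pixels'][120:270,180:380],None,fx=4,fy=4))
"
```

```text
t 10.8 pos [0.487  0.1225 0.2379] rot [-3.131  0.149 -0.013] F [ 0. -0.  0.] g 0.008
R [[0.995, -0.095, 0.008], [-0.095, -0.995, 0.007], [0.008, -0.007, -1.0]] q [ 0.16  0.19 -0.5   1.99  0.11  0.98 -2.05]
delta cm, tool now [-0.92  0.08  2.29]  after turn [-0.9   0.06  2.29] turn [-0.007 -0.008 -0.004]
```

View pics/s6c.png

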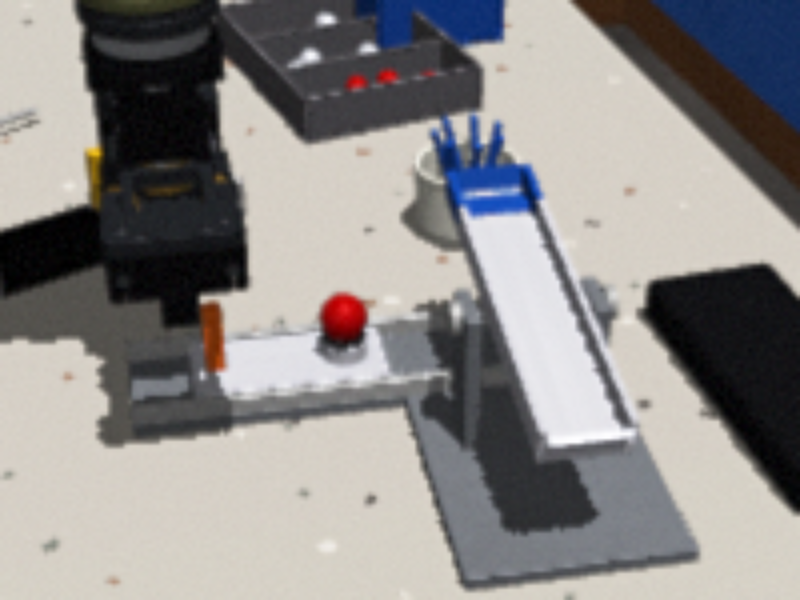

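Request:
play_rows(targets="-0.9 0.05 1 -0.007 -0.008 -0.004 -1; 0 0 1.2 0 0 0 -1; 0 0 0 0 0 0 -1; 0 0 0 0 0 0 -1")

```text
time: 11.35
position: [0.478, 0.1231, 0.2158]
tool_rot: [-3.138, 0.142, -0.003]
ft_force: [0.3, -0.5, 0.9]
grip_width: 0.004
```

```bash
python3 -c "
from h import *
go(.587,.1128,.215,-5.2)"
```

```text
t 11.35 pos [0.478  0.1231 0.2158] rot [-3.138e+00  1.420e-01 -3.000e-03] F [ 0.3 -0.5  0.9] g 0.004
R [[0.996, -0.09, 0.002], [-0.09, -0.996, -0.0], [0.002, -0.0, -1.0]] q [ 0.16  0.21 -0.5   2.02  0.13  0.94 -2.07]
delta cm, tool now [10.95  0.04  0.1 ]  after turn [10.95  0.04  0.08] turn [-0.    -0.002  0.   ]
```

Request:
play_rows(targets="0.5 0 0 0 0 0 -1; 0.5 0 0 0 0 0 -1; 0.5 0 0 0 0 0 -1; 0.6 0 0 0 0 0 -1; 0.7 0 0 0 0 0 -1; 0.8 0 0 0 0 0 -1; 0.8 0 0 0 0 0 -1; 0.8 0 0 0 0 0 -1; 0.8 0 0 0 0 0 -1; 0.8 0 0 0 0 0 -1; 0.8 0 0 0 0 0 -1; 0.8 0 0 0 0 0 -1")

```text
time: 12.85
position: [0.5676, 0.1147, 0.2163]
tool_rot: [3.138, -0.143, 0.002]
ft_force: [-1.3, 0.1, 1.0]
grip_width: 0.006
```

```bash
python3 -c "
from h import *
go(.587,.1128,.215,-5.2)
S=grab('side','s7')
cv2.imwrite('pics/s7c.png',cv2.resize(S['pixels'][120:270,180:380],None,fx=4,fy=4))
"
```

```text
t 12.85 pos [0.5676 0.1147 0.2163] rot [ 3.138e+00 -1.430e-01  2.000e-03] F [-1.3  0.1  1. ] g 0.006
R [[0.996, -0.091, 0.001], [-0.091, -0.996, -0.0], [0.001, 0.0, -1.0]] q [ 0.14  0.37 -0.46  1.82  0.19  0.99 -2.06]
delta cm, tool now [1.95 0.02 0.13]  after turn [1.95 0.02 0.13] turn [ 0.    -0.001 -0.001]
```

View pics/s7c.png

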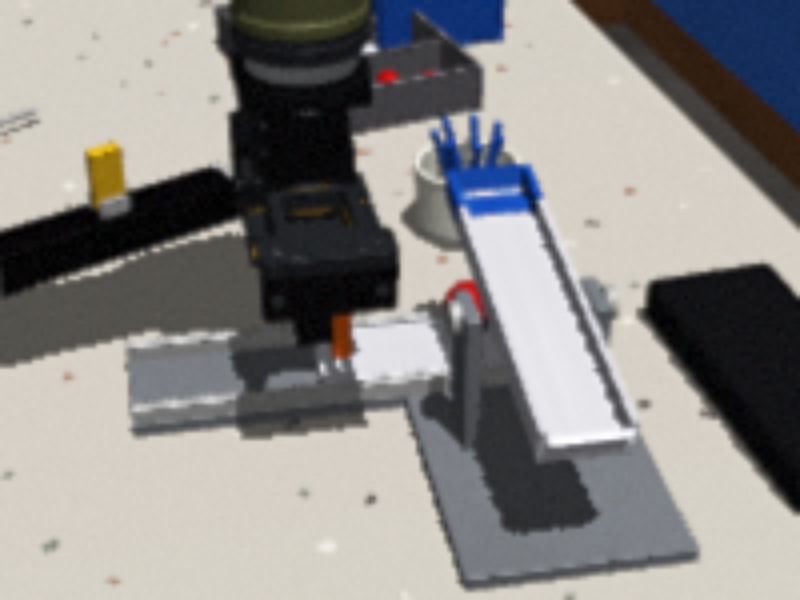

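Going well; ball riding on the carriage. Continue to the stop in small rows.

Request:
play_rows(targets="0.7 0 0 0 0 0 -1; 0.5 0 0 0 0 0 -1; 0.4 0 0 0 0 0 -1; 0.3 0 0 0 0 0 -1; 0.2 0 0 0 0 0 -1")

```text
time: 13.52
position: [0.5875, 0.1133, 0.2158]
tool_rot: [3.136, -0.143, -0.014]
ft_force: [-6.1, -1.3, 5.0]
grip_width: 0.004
```

```bash
python3 -c "
from h import *
go(.587,.1128,.215,-5.2)"
```

```text
t 13.53 pos [0.5875 0.1133 0.2158] rot [ 3.136 -0.143 -0.014] F [-6.1 -1.3  5. ] g 0.004
R [[0.996, -0.091, -0.009], [-0.091, -0.996, -0.001], [-0.009, 0.002, -1.0]] q [ 0.14  0.41 -0.45  1.77  0.2   1.02 -2.05]
delta cm, tool now [-0.04  0.05  0.08]  after turn [-0.04  0.05  0.08] turn [ 0.002  0.009 -0.   ]
```

Request:
play_rows(targets="0.2 0 0 0 0 0 -1; 0.2 0 0 0 0 0 -1")

```text
time: 13.78
position: [0.5889, 0.1136, 0.2156]
tool_rot: [3.135, -0.141, -0.028]
ft_force: [-7.1, -0.7, 5.5]
grip_width: 0.001
```

```bash
python3 -c "
from h import *
go(.587,.1128,.215,-5.2)
S=grab('side','s8')
cv2.imwrite('pics/s8c.png',cv2.resize(S['pixels'][120:270,180:380],None,fx=4,fy=4))
"
```

```text
t 13.78 pos [0.5889 0.1136 0.2156] rot [ 3.135 -0.141 -0.028] F [-7.1 -0.7  5.5] g 0.001
R [[0.996, -0.09, -0.018], [-0.09, -0.996, -0.003], [-0.018, 0.005, -1.0]] q [ 0.13  0.42 -0.45  1.76  0.2   1.03 -2.05]
delta cm, tool now [-0.18  0.09  0.07]  after turn [-0.18  0.09  0.06] turn [0.005 0.018 0.001]
```

View pics/s8c.png

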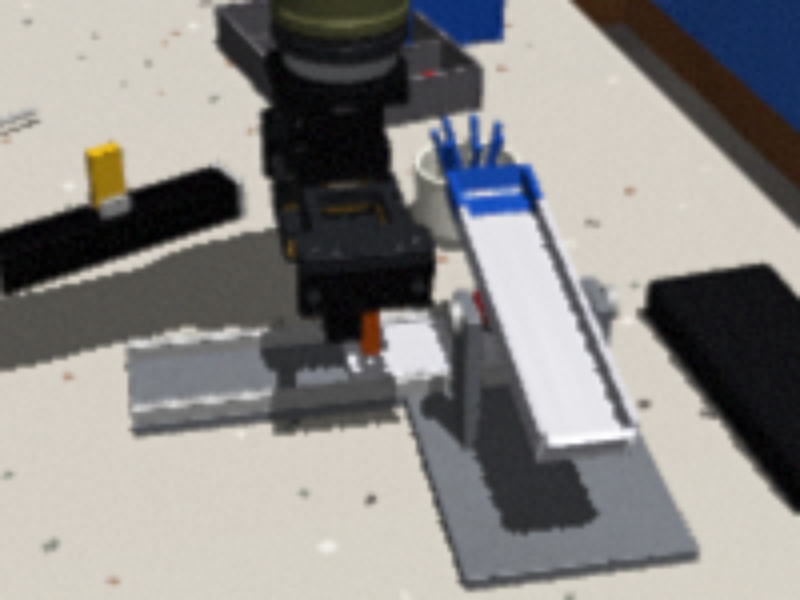

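Request:
play_rows(targets="-0.5 0 -0.3 0.005 0.018 0 -1; -3 0 -1 0 0 0 -1; -4 0 -3 0 0 0 -1; -4 0 -4 0 0 0 -0.2; -3 0 -4 0 0 0 0.2; 0 0 0 0 0 0 0.2")

```text
time: 14.58
position: [0.4412, 0.1271, 0.3426]
tool_rot: [-3.136, 0.141, -0.021]
ft_force: [-0.1, -0.4, -0.5]
grip_width: 0.256
```

Run:
```python
from h import *
go(.4692,.3190,.30,20.9)
S=grab('side','s9');T=grab('top','t9')
cv2.imwrite('pics/s9c.png',cv2.resize(S['pixels'][120:270,180:380],None,fx=4,fy=4))
cv2.imwrite('pics/t9c.png',cv2.resize(T['pixels'][100:290,110:330],None,fx=3.6,fy=3.1))
for d,b,z in((T,(205,140,260,245),.064),(S,(215,170,300,230),.045)):
    m=cv2.inRange(cv2.cvtColor(d['pixels'],cv2.COLOR_BGR2HSV),(5,120,70),(18,255,255));mm=m*0;x0,y0,x1,y1=b;mm[y0:y1,x0:x1]=m[y0:y1,x0:x1]
    n,l,s,c=cv2.connectedComponentsWithStats(mm)
    for i in range(1,n):
        if s[i,4]>8: print('handle',c[i],s[i,4],onz(d,*c[i],z))
```

```text
t 14.57 pos [0.4412 0.1271 0.3426] rot [-3.136  0.141 -0.021] F [-0.1 -0.4 -0.5] g 0.256
R [[0.996, -0.09, 0.013], [-0.09, -0.996, 0.001], [0.013, -0.003, -1.0]] q [ 0.2  -0.03 -0.53  1.97 -0.01  1.18 -1.98]
delta cm, tool now [  1.01 -19.35   4.32]  after turn [  9.46 -16.92   4.26] turn [ 0.    -0.013 -0.455]
handle [231.51612903 183.58064516] 31 [0.60268904 0.11038363 0.064     ]
handle [272.05128205 199.42307692] 78 [0.60319401 0.11063041 0.045     ]
```

View pics/s9c.png

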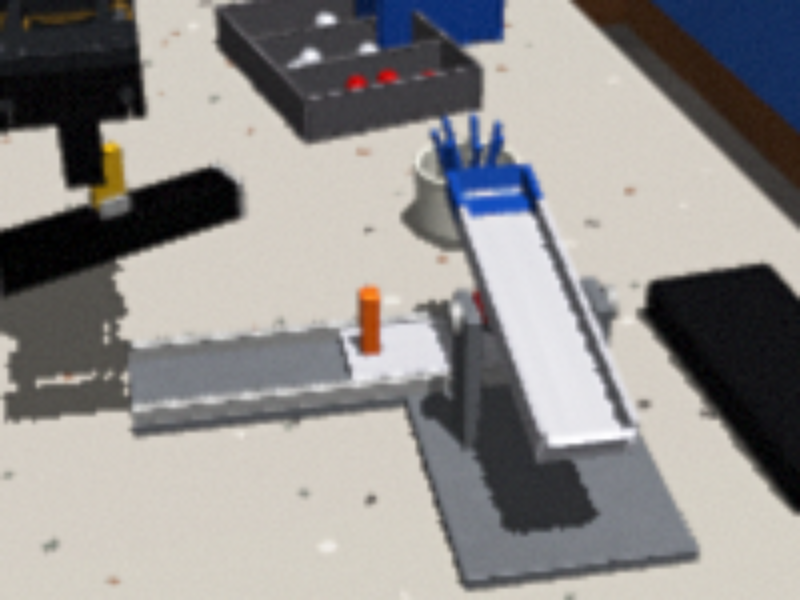

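View pics/t9c.png

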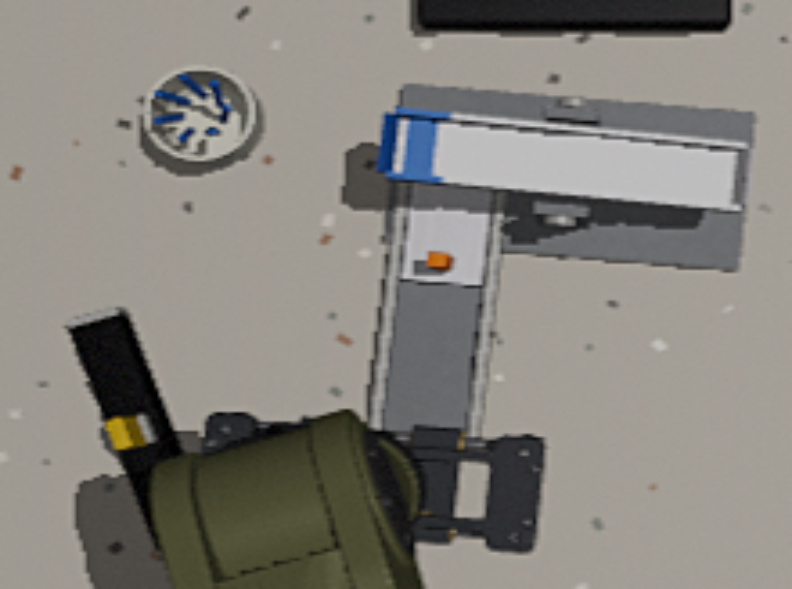

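Request:
play_rows(targets="4 0 2 0 -0.013 0 -1; 4 0 3 0 0 0 -1; 3.2 0 3 0 0 0 -1; 1 0 2.3 0 0 0 -1; 0 0 0 0 0 0 -1; 0 0 0 0 0 0 -1")

```text
time: 15.42
position: [0.5686, 0.1123, 0.2249]
tool_rot: [-3.136, 0.148, 0.019]
ft_force: [0.2, -0.4, 0.0]
grip_width: 0.009
```

```bash
python3 -c "
from h import *
go(.587,.1124,.226,-5.2)"
```

```text
t 15.43 pos [0.5686 0.1123 0.2249] rot [-3.136  0.148  0.019] F [ 0.2 -0.4  0. ] g 0.009
R [[0.995, -0.094, -0.012], [-0.094, -0.996, 0.003], [-0.012, -0.002, -1.0]] q [ 0.17  0.37 -0.48  1.8   0.19  1.02 -2.05]
delta cm, tool now [ 1.83 -0.18 -0.14]  after turn [ 1.84 -0.17 -0.11] turn [-0.002  0.012 -0.004]
```

Request:
play_rows(targets="0.6 -0.2 -0.2 0 0.012 0 -1; 0.7 0 0 0 0 0 -1; 0.4 0 0 0 0 0 -1; 0.3 0 0 0 0 0 -1; 0.3 0 0 0 0 0 -1; 0.3 0 0 0 0 0 -1; 0.3 0 0 0 0 0 -1")

```text
time: 16.3
position: [0.5903, 0.1141, 0.2293]
tool_rot: [3.134, -0.144, -0.038]
ft_force: [-9.1, -0.7, 4.9]
grip_width: 0.004
```

```bash
python3 -c "
from h import *
go(.587,.1124,.226,-5.2);s=ctrl.get_state();print(s['torque'])"
```

```text
t 16.3 pos [0.5903 0.1141 0.2293] rot [ 3.134 -0.144 -0.038] F [-9.1 -0.7  4.9] g 0.004
R [[0.995, -0.092, -0.025], [-0.092, -0.996, -0.003], [-0.024, 0.005, -1.0]] q [ 0.15  0.41 -0.47  1.74  0.21  1.06 -2.05]
delta cm, tool now [-0.31  0.2   0.34]  after turn [-0.32  0.2   0.33] turn [ 0.005  0.024 -0.001]
[-0.05569278  1.79757935 -0.09403245]
```

Request:
play_rows(targets="-0.6 0 -0.3 0.005 0.024 0 -1; -3 0 -2 0 0 0 -1; -4 -1 -4 0 0 0 -0.4; -2 -4 -3 0 0 -0.15 0; 0 -4 0 0 0 -0.15 0.2; 0 0 0 0 0 -0.15 0.2; 0 0 0 0 0 0 0.2")

```text
time: 17.18
position: [0.4947, 0.2159, 0.3298]
tool_rot: [3.086, 0.577, 0.028]
ft_force: [-0.4, -0.0, -0.4]
grip_width: 0.491
```

Run:
```python
from h import *
go(.4692,.3190,.30,20.9)
T=load('top0');PT=cloud(T)
hsv=cv2.cvtColor(T['pixels'],cv2.COLOR_BGR2HSV)
print(hsv[232:247,135:156,2]*((hsv[232:247,135:156,0]>15)&(hsv[232:247,135:156,0]<38)&(hsv[232:247,135:156,1]>100)))
print(np.round(PT[232:247,135:156,2]*1000).astype(int))
# bar top cap corners
g=cv2.cvtColor(T['pixels'],cv2.COLOR_BGR2GRAY)
ls=cv2.createLineSegmentDetector().detect(g[190:290,115:180])[0][:,0]
for a in ls:
  if np.hypot(a[2]-a[0],a[3]-a[1])>10: 
    P=onz(T,a[0]+115,a[1]+190,.032);Q=onz(T,a[2]+115,a[3]+190,.032);d=Q-P
    print(np.round(a+[115,190,115,190],1),np.round(P[:2],4),np.round(Q[:2],4),round(np.degrees(np.arctan2(d[1],d[0])),1))
```

```text
t 17.18 pos [0.4947 0.2159 0.3298] rot [3.086 0.577 0.028] F [-0.4 -0.  -0.4] g 0.491
R [[0.932, 0.361, 0.018], [0.361, -0.932, 0.002], [0.017, 0.005, -1.0]] q [ 0.12  0.18 -0.64  1.81  0.12  1.17 -1.76]
delta cm, tool now [  1.29 -10.55   2.95]  after turn [  1.3  -10.55   2.98] turn [ 0.005 -0.017  0.005]
[[  0   0   0   0   0   0   0   0   0   0   0   0   0   0   0   0   0   0
    0   0   0]
 [  0   0   0   0   0   0   0   0   0   0   0   0   0   0   0   0   0   0
    0   0   0]
 [  0   0   0   0   0   0  47  78  63  39  45  49  59   0   0   0   0   0
    0   0   0]
 [  0   0   0   0  47  82 136 177 159 104  97  98  98   0   0   0   0   0
    0   0   0]
 [  0   0   0   0 125 174 171 167 168 135  86  93  86   0   0   0   0   0
    0   0   0]
 [  0   0   0   0 114 165 160 162 169 144  72  87  88  98   0   0   0   0
    0   0   0]
 [  0   0   0   0 122 167 159 160 168 149  92  85  88  91   0   0   0   0
    0   0   0]
 [  0   0   0   0   0 125 162 161 166 167 132  79  88  85   0   0   0   0
    0   0   0]
 [  0   0   0   0   0 121 163 162 163 171 146  74  88  89  96   0   0   0
    0
[... 1941 characters left out ...]
32   26   38   32   27   36   31]
 [  -1    1    2   -4    2   -4    0   -3   77   43   33   33   37   36
    28   30   27   31   34   34   31]
 [  -3    0    4   -3   -1   -1    3   -1   31   33   34   29   37   35
    29   34   31   33   33   26   32]]
[152.8 278.7 142.  245.6] [0.3718 0.3051] [0.4525 0.3325] 18.8
[138.2 235.2 128.2 205.2] [0.478  0.3421] [0.5517 0.3677] 19.2
[144.3 198.6 169.4 272.3] [0.568  0.3282] [0.3873 0.2646] -160.6
[127.6 205.3 143.4 200.2] [0.5515 0.3691] [0.564  0.3304] -72.1
[141.9 244.6 152.9 242.2] [0.4549 0.3326] [0.4608 0.3057] -77.7
[166.2 272.1 152.8 277.3] [0.3878 0.2724] [0.3752 0.305 ] 111.1
[153.  241.1 149.4 230.2] [0.4636 0.3056] [0.4903 0.3147] 18.7
```

Request:
play_rows(targets="0.4 -3.5 1 0.005 -0.017 0.015 0.2; 0.4 -3.5 1 0 0 0.015 0.2; 0.4 -3.6 1 0 0 0 0.2; 0 0 0 0 0 0 0.2; 0 0 0 0 0 0 0.2")

```text
time: 17.8
position: [0.4719, 0.3187, 0.2997]
tool_rot: [3.102, 0.495, 0.009]
ft_force: [-0.7, -1.3, -0.0]
grip_width: 0.6
```

Run:
```python
from h import *
go(.469,.3197,.229,19.2)
S=grab('side','s10');T=grab('top','t10')
cv2.imwrite('pics/s10c.png',cv2.resize(S['pixels'][60:260,120:320],None,fx=3,fy=3))
```

```text
t 17.8 pos [0.4719 0.3187 0.2997] rot [3.102 0.495 0.009] F [-0.7 -1.3 -0. ] g 0.6
R [[0.95, 0.311, 0.006], [0.311, -0.95, 0.0], [0.005, 0.002, -1.0]] q [-0.06  0.29 -0.68  1.77  0.2   1.15 -2.05]
delta cm, tool now [-0.28 -0.2   7.07]  after turn [-0.24 -0.19  7.07] turn [ 0.002 -0.005 -0.019]
```

View pics/s10c.png

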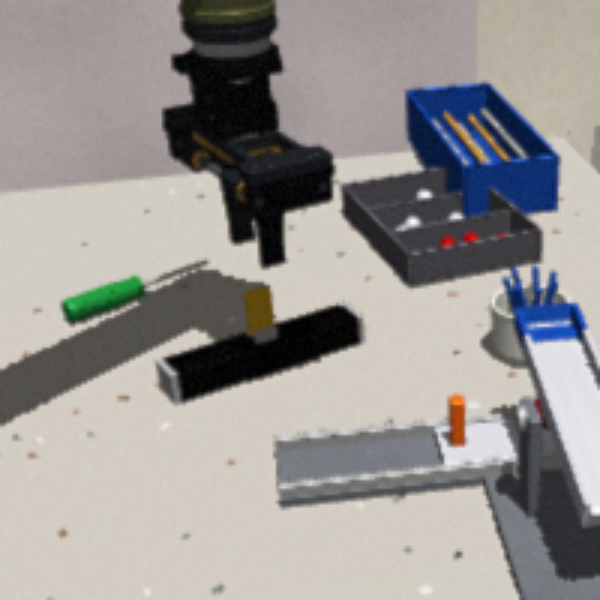

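Request:
play_rows(targets="-0.25 -0.2 2 0.002 -0.005 -0.019 0.2; 0 0 2.5 0 0 0 0.2; 0 0 1.5 0 0 0 0.2; 0 0 0.5 0 0 0 0.2; 0 0 0 0 0 0 0.2; 0 0 0 0 0 0 0.2")

```text
time: 18.65
position: [0.4701, 0.3165, 0.2311]
tool_rot: [3.098, 0.518, 0.001]
ft_force: [0.1, 0.4, 0.2]
grip_width: 0.599
```

Run:
```python
from h import *
go(.469,.3197,.228,19.2)
S=grab('side','s11')
cv2.imwrite('pics/s11c.png',cv2.resize(S['pixels'][90:210,140:300],None,fx=5,fy=5))
```

```text
t 18.65 pos [0.4701 0.3165 0.2311] rot [3.098e+00 5.180e-01 1.000e-03] F [0.1 0.4 0.2] g 0.599
R [[0.946, 0.325, 0.001], [0.325, -0.946, -0.001], [0.0, 0.001, -1.0]] q [-0.08  0.37 -0.66  1.83  0.26  1.03 -2.08]
delta cm, tool now [-0.   -0.34  0.31]  after turn [ 0.   -0.34  0.31] turn [ 0.001 -0.    -0.004]
```

View pics/s11c.png

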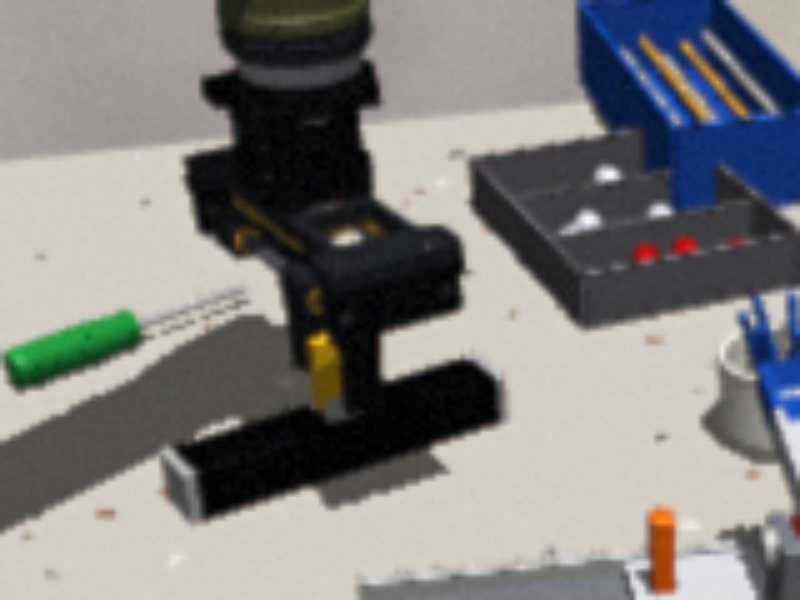

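Request:
play_rows(targets="0 -0.34 0.3 0 0 -0.004 0.2; 0 0 0 0 0 0 -0.2; 0 0 0 0 0 0 -0.5; 0 0 0 0 0 0 -0.9; 0 0 0 0 0 0 -1; 0 0 0 0 0 0 -1; 0 0 0 0 0 0 -1", newtons=45)

```text
time: 19.58
position: [0.4697, 0.3198, 0.2292]
tool_rot: [3.096, 0.524, 0.005]
ft_force: [-0.2, -0.1, -0.6]
grip_width: 0.136
```

Run:
```python
from h import *
go(.469,.3197,.228,19.2)
```

```text
t 19.57 pos [0.4697 0.3198 0.2292] rot [3.096 0.524 0.005] F [-0.2 -0.1 -0.6] g 0.136
R [[0.944, 0.329, 0.003], [0.329, -0.944, -0.001], [0.003, 0.002, -1.0]] q [-0.09  0.38 -0.66  1.83  0.27  1.02 -2.09]
delta cm, tool now [-0.07 -0.02  0.12]  after turn [-0.07 -0.02  0.12] turn [ 0.002 -0.003  0.   ]
```

Width 11.8 mm: tab is held. Lift.

Request:
play_rows(targets="0 0 -1 0 0 0 -1; 0 0 -1.5 0 0 0 -1; 0 0 -2 0 0 0 -1; 0 0 -2 0 0 0 -1; 0 0 -2 0 0 0 -1; 0 0 -1 0 0 0 -1; 0 0 0 0 0 0 -1; 0 0 0 0 0 0 -1; 0 0 0 0 0 0 -1; 0 0 0 0 0 0 -1")

```text
time: 20.82
position: [0.465, 0.3179, 0.3226]
tool_rot: [3.091, 0.526, -0.022]
ft_force: [0.3, -0.0, -7.0]
grip_width: 0.134
```

Run:
```python
from h import *
go(.469,.3197,.3,19.2)
S=grab('side','s12');T=grab('top','t12')
cv2.imwrite('pics/s12c.png',cv2.resize(S['pixels'][60:210,140:340],None,fx=4,fy=4))
```

```text
t 20.82 pos [0.465  0.3179 0.3226] rot [ 3.091  0.526 -0.022] F [ 0.3 -0.  -7. ] g 0.134
R [[0.944, 0.331, -0.013], [0.331, -0.944, -0.008], [-0.015, 0.004, -1.0]] q [-0.05  0.27 -0.69  1.75  0.18  1.21 -2.02]
delta cm, tool now [ 0.47 -0.05  2.26]  after turn [ 0.44 -0.04  2.26] turn [0.004 0.015 0.002]
```

View pics/s12c.png

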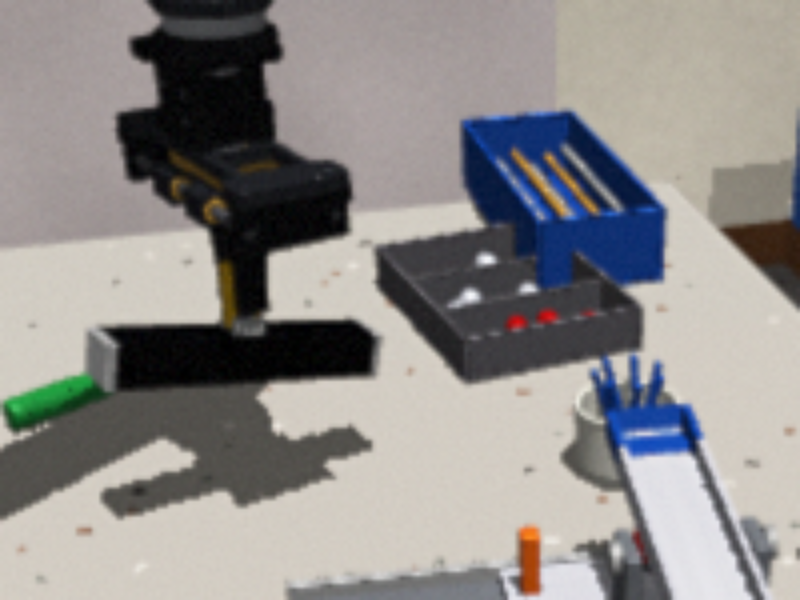

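Run:
```python
from h import *
S=load('s12');P=cloud(S);T=load('t12');Q=cloud(T)
# side view: bar dark pixels
g=S['pixels'].max(2)
for n,p,im in(('side',P,g),('top',Q,T['pixels'].max(2))):
    ok=(im<45)&(abs(p[...,0]-.465)<.13)&(abs(p[...,1]-.318)<.09)&(p[...,2]>.06)&(p[...,2]<.165)
    q=p[ok];u=(q[:,:2]-[.465,.318])@[.944,.331]
    for a in np.arange(-.1,.1,.025):
        k=(u>a)&(u<a+.025)
        if k.sum()>5:print(n,round(a,3),k.sum(),np.round(np.percentile(q[k,2],[5,50,95]),3))
```

```text
side -0.1 134 [0.116 0.133 0.146]
side -0.075 142 [0.109 0.13  0.141]
side -0.05 133 [0.105 0.124 0.135]
side -0.025 154 [0.1   0.122 0.161]
side -0.0 123 [0.096 0.115 0.157]
side 0.025 110 [0.09  0.109 0.118]
side 0.05 107 [0.084 0.101 0.112]
side 0.075 26 [0.085 0.1   0.107]
top -0.1 180 [0.131 0.143 0.147]
top -0.075 200 [0.125 0.137 0.143]
top -0.05 118 [0.119 0.133 0.137]
top -0.025 24 [0.102 0.12  0.127]
top -0.0 48 [0.096 0.115 0.123]
top 0.025 30 [0.098 0.113 0.118]
top 0.05 184 [0.098 0.109 0.114]
top 0.075 63 [0.097 0.106 0.108]
```

Request:
play_rows(targets="0 0.5 -2 0.004 0.015 0 -1; 0.5 1.5 -3 0 0 0 -1; 1 3 -3 0 0 0 -1; 1 3.5 -2 0 0 0 -1; 1.1 3.8 0 0 0 0 -1; 1.1 3.8 0 0 0 0 -1; 1.1 3.8 0 0 0 0 -1; 1.1 3.8 0 0 0 0 -1; 1.1 3.8 0 0 0 0 -1; 1 3 0 0 0 0 -1; 0.6 2 0 0 0 0 -1; 0 0.5 0 0 0 -0.1 -1; 0 0 0 0 0 -0.15 -1; 0 0 0 0 0 -0.15 -1; 0 0 0 0 0 -0.15 -1; 0 0 0 0 0 -0.15 -1; 0 0 0 0 0 -0.15 -1; 0 0 0 0 0 -0.15 -1; 0 0 0 0 0 -0.1 -1; 0 0 0 0 0 0 -1")

```text
time: 23.42
position: [0.6705, 0.0285, 0.4516]
tool_rot: [2.31, 2.108, 0.038]
ft_force: [-0.1, -0.4, -7.7]
grip_width: 0.132
```

Run:
```python
from h import *
go(.676,.0237,.40,84.8)
S=grab('side','s13');T=grab('top','t13')
cv2.imwrite('pics/s13c.png',cv2.resize(S['pixels'][60:260,180:400],None,fx=3,fy=3))
```

```text
t 23.43 pos [0.6705 0.0285 0.4516] rot [2.31  2.108 0.038] F [-0.1 -0.4 -7.7] g 0.132
R [[0.091, 0.995, 0.028], [0.996, -0.091, 0.006], [0.008, 0.027, -1.0]] q [ 0.41  0.42 -0.69  1.32  0.26  1.47 -0.34]
delta cm, tool now [-0.47  0.45  5.17]  after turn [-0.43  0.59  5.16] turn [ 0.027 -0.008 -0.001]
```

View pics/s13c.png

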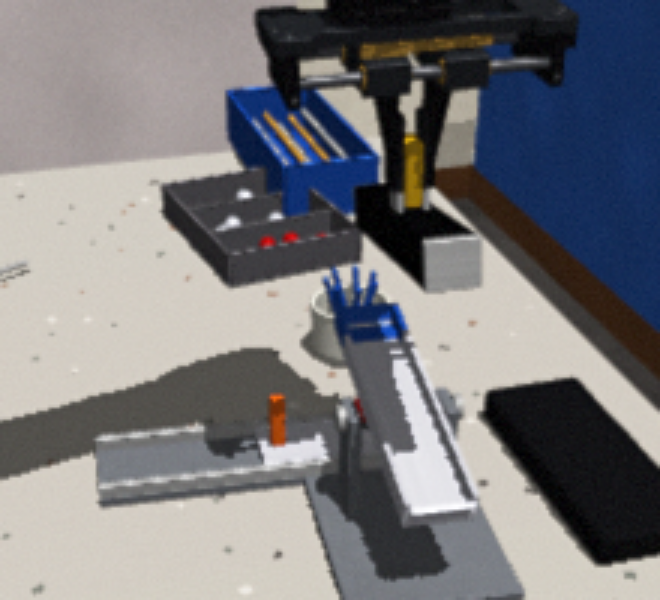

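View pics/t13.png

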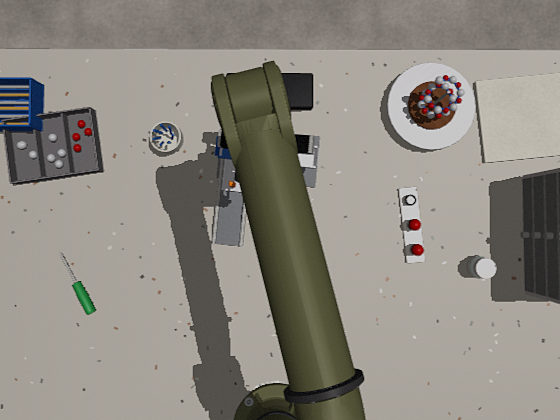

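Run:
```python
from h import *
T=load('t5')
for u,v,z in((267,162.15,.109),(267,162.15,.095),(267,141.4,.109),(267,143.5,.095),(267,143.5,.109)): print(u,v,z,onz(T,u,v,z))
print(T['pixels'][134:170,267].max(1))
S=load('s13');g=cv2.cvtColor(S['pixels'],cv2.COLOR_BGR2GRAY)
```

```text
267 162.15 0.109 [0.64920584 0.02369093 0.109     ]
267 162.15 0.095 [0.65087141 0.02411429 0.095     ]
267 141.4 0.109 [0.69776372 0.02376912 0.109     ]
267 143.5 0.095 [0.69501475 0.02418537 0.095     ]
267 143.5 0.109 [0.69284144 0.02376119 0.109     ]
[ 73 118 116 116  47  69 176 209  61 114 208 196 194 195 194 195 195 195
 195 194 195 194 194 195 193 195 197 198 171  44  40  60 124 111 111 109]
```

Request:
play_rows(targets="-0.1 0.6 1 0.027 -0.008 0 -1; 0 0 1.5 0 0 0 -1; 0 0 1.5 0 0 0 -1; 0 0 1 0 0 0 -1; 0 0 0 0 0 0 -1; 0 0 0 0 0 0 -1")

```text
time: 24.28
position: [0.677, 0.0267, 0.3964]
tool_rot: [-2.322, -2.112, 0.006]
ft_force: [0.5, 0.3, -7.5]
grip_width: 0.136
```

Run:
```python
from h import *
go(.6753,.0277,.37,84.8)
```

```text
t 24.27 pos [0.677  0.0267 0.3964] rot [-2.322 -2.112  0.006] F [ 0.5  0.3 -7.5] g 0.136
R [[0.095, 0.995, -0.004], [0.996, -0.095, -0.001], [-0.001, -0.004, -1.0]] q [ 0.4   0.46 -0.67  1.36  0.29  1.41 -0.36]
delta cm, tool now [ 0.09 -0.16  2.64]  after turn [ 0.09 -0.17  2.64] turn [-0.004  0.001 -0.004]
```

Request:
play_rows(targets="0.1 -0.17 1 -0.004 0.001 -0.004 -1; 0 0 1 0 0 0 -1; 0 0 0.3 0 0 0 -1; 0 0 0 0 0 0 -1; 0 0 0 0 0 0 -1")

```text
time: 24.9
position: [0.6753, 0.028, 0.3729]
tool_rot: [2.319, 2.118, 0.002]
ft_force: [-0.5, 0.3, -7.4]
grip_width: 0.132
```

Run:
```python
from h import *
go(.6753,.0277,.36,84.8)
S=grab('side','s14');T=grab('top','t14')
cv2.imwrite('pics/s14c.png',cv2.resize(S['pixels'][100:260,240:400],None,fx=3.7,fy=3.7))
```

```text
t 24.9 pos [0.6753 0.028  0.3729] rot [2.319e+00 2.118e+00 2.000e-03] F [-0.5  0.3 -7.4] g 0.132
R [[0.091, 0.996, 0.002], [0.996, -0.091, 0.0], [0.0, 0.002, -1.0]] q [ 0.4   0.47 -0.67  1.4   0.29  1.36 -0.36]
delta cm, tool now [-0.03 -0.    1.29]  after turn [-0.03  0.    1.29] turn [ 0.002 -0.    -0.   ]
```

View pics/s14c.png

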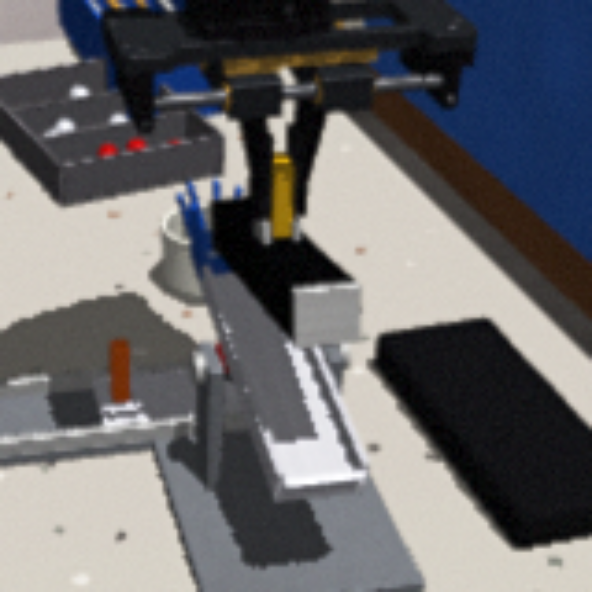

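Run:
```python
from h import *
S=load('s14');P=cloud(S)
# cap pixels: crop (292..362, 285..340)/3.7 -> 
x0,x1,y0,y1=240+296/3.7,240+358/3.7,100+293/3.7,100+338/3.7
q=P[int(y0):int(y1),int(x0):int(x1)].reshape(-1,3);print('cap',np.median(q,0),q[:,2].min(),q[:,2].max())
ex=np.array([.9958,-.0915]);ey=np.array([.0915,.9958]);c=np.array([.675,.0237])
for nm,a in(('left',292),('right',361)):
    X=onz(S,240+a/3.7,100+ (315 if nm=='left' else 310)/3.7,q[:,2].mean()); 
    print(nm,X,(X[:2]-c)@ex,(X[:2]-c)@ey)
# trough near end wall top corners, crop (275,490),(368,475): end wall top at u=-113ish, z≈.095-.13*.113+.012
for a,b in((275,480),(368,473)):
    X=onz(S,240+a/3.7,100+b/3.7,.092);print('wall',X,(X[:2]-c)@ex,(X[:2]-c)@ey)
```

```text
cap [ 0.66459436 -0.07565693  0.18363081] 0.1711968185692182 0.5677927876500083
left [ 0.64705796 -0.07637477  0.18593491] -0.018667840963108605 -0.10221115666981363
right [ 0.6831241  -0.08161754  0.18593491] 0.017726536147087087 -0.10413185327336105
wall [ 0.63715743 -0.0909563   0.092     ] -0.027192581946790976 -0.11763733550892734
wall [ 0.68799753 -0.09915019  0.092     ] 0.02418373058992222 -0.12114495003265018
```

Request:
play_rows(targets="-0.03 -0.05 0.7 0.002 0 0 -1; 0 0 0.7 0 0 0 -1; 0 0 0.7 0 0 0 -1; 0 0 0.6 0 0 0 -1; 0 0 0.4 0 0 0 -1; 0 0 0 0 0 0 -1; 0 0 0 0 0 0 -1")

```text
time: 25.88
position: [0.6748, 0.0277, 0.3396]
tool_rot: [-2.32, -2.118, 0.0]
ft_force: [-0.2, 0.2, -7.2]
grip_width: 0.133
```

Run:
```python
from h import *
go(.6753,.0277,.323,84.8)
S=grab('side','s15')
cv2.imwrite('pics/s15c.png',cv2.resize(S['pixels'][100:260,240:400],None,fx=3.7,fy=3.7))
```

```text
t 25.88 pos [0.6748 0.0277 0.3396] rot [-2.32  -2.118  0.   ] F [-0.2  0.2 -7.2] g 0.133
R [[0.091, 0.996, -0.0], [0.996, -0.091, 0.0], [0.0, -0.0, -1.0]] q [ 0.4   0.49 -0.66  1.45  0.3   1.31 -0.37]
delta cm, tool now [0.   0.05 1.66]  after turn [0.   0.05 1.66] turn [-0. -0. -0.]
```

View pics/s15c.png

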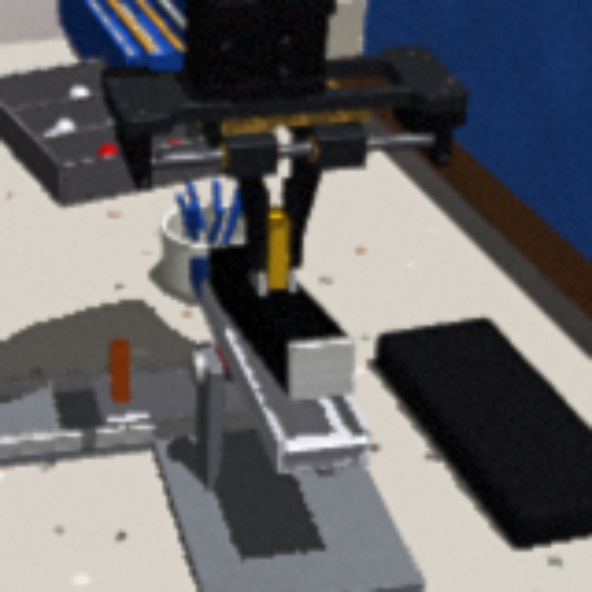

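Heavy end is in and the beam is tipping. Continue down.

Request:
play_rows(targets="0 0.05 0.5 0 0 0 -1; 0 0 0.5 0 0 0 -1; 0 0 0.4 0 0 0 -1; 0 0 0 0 0 0 -1; 0 0 0 0 0 0 -1")

```text
time: 26.55
position: [0.6759, 0.027, 0.3262]
tool_rot: [2.32, 2.116, 0.002]
ft_force: [-0.1, -0.4, -5.2]
grip_width: 0.136
```

Run:
```python
from h import *
go(.6753,.0277,.323,84.8)
S=grab('side','s16')
cv2.imwrite('pics/s16c.png',cv2.resize(S['pixels'][100:260,240:400],None,fx=3.7,fy=3.7))
```

```text
t 26.55 pos [0.6759 0.027  0.3262] rot [2.320e+00 2.116e+00 2.000e-03] F [-0.1 -0.4 -5.2] g 0.136
R [[0.092, 0.996, 0.002], [0.996, -0.092, -0.0], [-0.0, 0.002, -1.0]] q [ 0.4   0.5  -0.66  1.46  0.31  1.28 -0.38]
delta cm, tool now [ 0.06 -0.07  0.32]  after turn [ 0.06 -0.06  0.32] turn [ 0.002  0.    -0.001]
```

View pics/s16c.png

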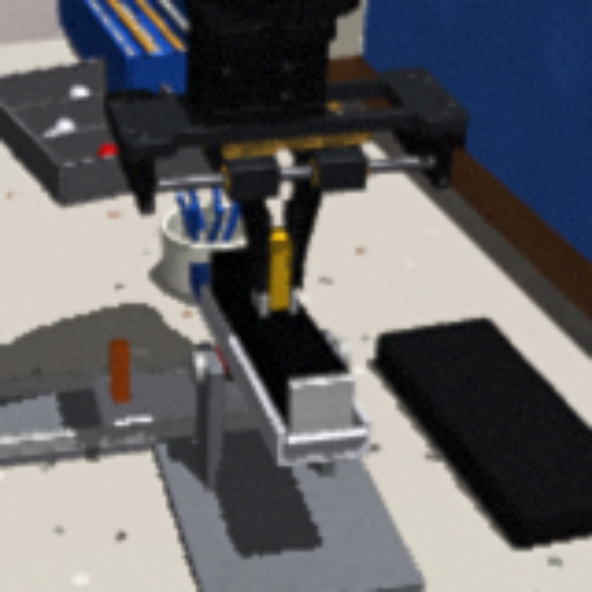

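Request:
play_rows(targets="0 0 0.2 0 0 0 -1; 0 0 0.2 0 0 0 -1; 0 0 0.2 0 0 0 -1; 0 0 0 0 0 0 -1")

```text
time: 27.1
position: [0.6759, 0.0273, 0.3246]
tool_rot: [2.318, 2.114, 0.003]
ft_force: [-1.5, -0.5, -5.9]
grip_width: 0.133
```

Run:
```python
from h import *
go(.6753,.0277,.323,84.8)
```

```text
t 27.1 pos [0.6759 0.0273 0.3246] rot [2.318 2.114 0.003] F [-1.5 -0.5 -5.9] g 0.133
R [[0.092, 0.996, 0.004], [0.996, -0.092, -0.002], [-0.001, 0.005, -1.0]] q [ 0.4   0.5  -0.66  1.46  0.31  1.28 -0.38]
delta cm, tool now [ 0.04 -0.07  0.16]  after turn [ 0.04 -0.07  0.16] turn [ 0.005  0.001 -0.001]
```

Request:
play_rows(targets="0 0 0.4 0 0 0 -1; 0 0 0.3 0 0 0 -1; 0 0 0 0 0 0 -1")

```text
time: 27.48
position: [0.6758, 0.0279, 0.3246]
tool_rot: [2.316, 2.112, 0.004]
ft_force: [-0.2, -0.1, -4.9]
grip_width: 0.137
```

Run:
```python
from h import *
go(.6753,.0277,.323,84.8)
S=grab('side','s17')
cv2.imwrite('pics/s17c.png',cv2.resize(S['pixels'][130:240,260:370],None,fx=5.4,fy=5.4))
```

```text
t 27.48 pos [0.6758 0.0279 0.3246] rot [2.316 2.112 0.004] F [-0.2 -0.1 -4.9] g 0.137
R [[0.092, 0.996, 0.007], [0.996, -0.092, -0.004], [-0.003, 0.007, -1.0]] q [ 0.4   0.5  -0.66  1.46  0.32  1.28 -0.38]
delta cm, tool now [-0.02 -0.05  0.16]  after turn [-0.02 -0.04  0.16] turn [ 0.007  0.003 -0.001]
```

View pics/s17c.png

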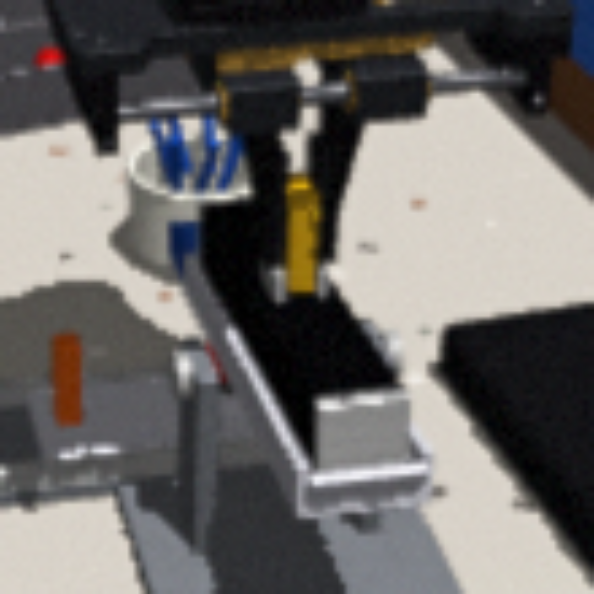

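Request:
play_rows(targets="0 0 0.5 0.007 0.003 0 -1; 0 0 0.5 0 0 0 -1; 0 0 0.5 0 0 0 -1")

```text
time: 27.9
position: [0.6764, 0.0282, 0.3241]
tool_rot: [2.316, 2.11, 0.003]
ft_force: [-10.8, -2.8, 20.9]
grip_width: 0.133
```

Run:
```python
from h import *
s=st();print(s['torque'])
S=grab('side','s18')
cv2.imwrite('pics/s18c.png',cv2.resize(S['pixels'][130:240,260:370],None,fx=5.4,fy=5.4))
```

```text
t 27.9 pos [0.6764 0.0282 0.3241] rot [2.316 2.11  0.003] F [-10.8  -2.8  20.9] g 0.133
R [[0.093, 0.996, 0.007], [0.996, -0.093, -0.005], [-0.004, 0.008, -1.0]] q [ 0.4   0.5  -0.66  1.46  0.32  1.28 -0.39]
[-0.698886    2.92664889  0.09086235]
```

View pics/s18c.png

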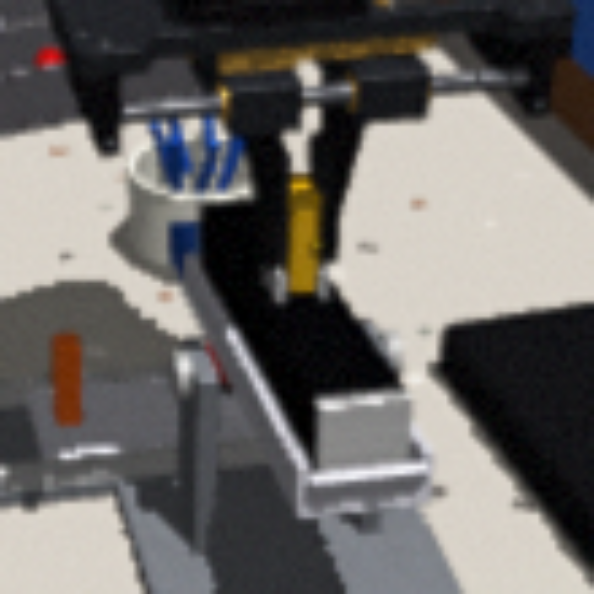

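Request:
play_rows(targets="0 0 -0.2 0 0 0 -1; 0 0 0 0 0 0 -1")

```text
time: 28.2
position: [0.6765, 0.0288, 0.3255]
tool_rot: [2.315, 2.11, 0.005]
ft_force: [0.2, -1.3, -5.3]
grip_width: 0.134
```

Run:
```python
from h import *
s=st();print(s['torque'])
S=grab('side','s19');P=cloud(S)
im=S['pixels'][140:235,280:350];cv2.imwrite('pics/s19c.png',cv2.resize(im,None,fx=8,fy=6.3,interpolation=cv2.INTER_CUBIC))
T=grab('top','t19');cv2.imwrite('pics/t19c.png',cv2.resize(T['pixels'][100:200,180:330],None,fx=5,fy=5))
```

```text
t 28.2 pos [0.6765 0.0288 0.3255] rot [2.315 2.11  0.005] F [ 0.2 -1.3 -5.3] g 0.134
R [[0.092, 0.996, 0.008], [0.996, -0.092, -0.004], [-0.003, 0.009, -1.0]] q [ 0.4   0.5  -0.66  1.46  0.32  1.28 -0.38]
[-0.30482166 -0.0150082   0.00855232]
```

View pics/s19c.png

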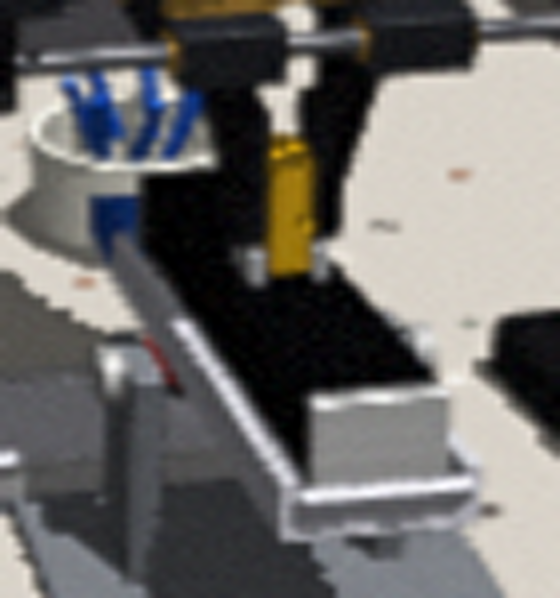

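View pics/t19c.png

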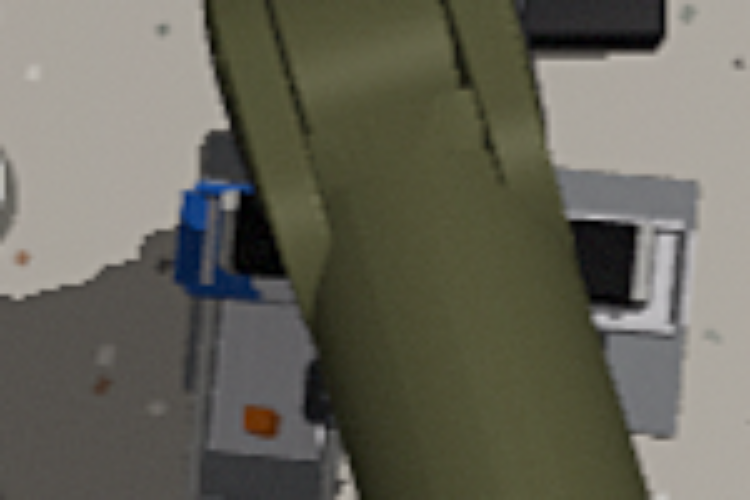

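Run:
```python
from h import *
ex=np.array([.9958,-.0915]);ey=np.array([.0915,.9958]);c=np.array([.675,.0237])
for tag in('s19','t19'):
    d=load(tag);P=cloud(d);im=d['pixels'].max(2)
    a=(P[...,:2]-c)@ex;b=(P[...,:2]-c)@ey;z=P[...,2]
    for nm,ok in(('bar',(im<60)&(abs(a)<.012)&(z>.09)&(z<.17)),('wallL',(im>70)&(a>-.034)&(a<-.02)&(z>.05)&(z<.135)),('cap',(im>90)&(abs(a)<.014)&(z>.08)&(z<.16))):
        for lo in np.arange(-.12,.12,.02):
            k=ok&(b>lo)&(b<lo+.02)
            if k.sum()>6: print(tag,nm,round(lo+.01,3),k.sum(),np.round(np.percentile(z[k],[10,50,90]),4))
```

```text
s19 bar -0.09 24 [0.1376 0.1382 0.139 ]
s19 bar -0.07 48 [0.1358 0.1369 0.138 ]
s19 bar -0.05 54 [0.1334 0.1346 0.1357]
s19 bar -0.03 44 [0.1313 0.1323 0.1336]
s19 bar -0.01 83 [0.1299 0.148  0.1661]
s19 bar 0.01 17 [0.1272 0.1291 0.1575]
s19 bar 0.03 14 [0.1247 0.1256 0.1263]
s19 bar 0.05 13 [0.1225 0.1241 0.1249]
s19 bar 0.07 21 [0.1208 0.1215 0.1229]
s19 bar 0.09 19 [0.1185 0.1198 0.1208]
s19 wallL -0.11 51 [0.1019 0.1114 0.1199]
s19 wallL -0.09 31 [0.1027 0.1144 0.1186]
s19 wallL -0.07 34 [0.098  0.1091 0.1171]
s19 wallL -0.05 30 [0.0964 0.1092 0.1152]
s19 wallL -0.03 26 [0.0948 0.1071 0.1129]
s19 wallL -0.01 34 [0.0885 0.1004 0.1106]
s19 wallL 0.01 28 [0.0906 0.0998 0.1091]
s19 wallL 0.03 22 [0.0905 0.101  0.1075]
s19 wallL 0.05 24 [0.0874 0.1    0.1055]
s19 wallL 0.07 21 [0.0841 0.0962 0.1031]
s19 wallL 0.09 11 [0.0815 0.0891 0.1024]
s19 wallL 0.11 10 [0.0821 0.0927 0.0999]
s19 cap -0.11 149 [0.1021 0.1134 0.1206]
s19 cap -0.09 166 [0.1153 0.1303 0.1391]
s19 cap -0.01 76 [0.1355 0.1422 0.1565]
t19 bar -0.09 48 [0.1319 0.1356 0.1399]
t19 bar -0.07 66 [0.1324 0.1346 0.138 ]
t19 bar 0.07 26 [0.1169 0.1206 0.1237]
t19 bar 0.09 67 [0.1159 0.1185 0.1214]
t19 wallL -0.11 21 [0.101  0.1145 0.1203]
t19 wallL -0.09 20 [0.1135 0.1176 0.1199]
t19 wallL 0.07 15 [0.0953 0.1024 0.1052]
t19 wallL 0.09 15 [0.0832 0.0995 0.101 ]
t19 wallL 0.11 10 [0.0964 0.0977 0.1007]
t19 cap -0.11 84 [0.1025 0.1074 0.1193]
t19 cap -0.09 49 [0.1338 0.1373 0.1396]
t19 cap 0.11 27 [0.084  0.0883 0.0945]
```

Request:
play_rows(targets="0 0 0.3 0.009 0.003 0 -1; 0 0 0 0 0 0 -0.7; 0 0 0 0 0 0 -0.5; 0 0 0 0 0 0 -0.2; 0 0 0 0 0 0 0; 0 0 0 0 0 0 0; 0 0 0 0 0 0 0")

```text
time: 29.18
position: [0.6786, 0.029, 0.325]
tool_rot: [2.321, 2.113, 0.009]
ft_force: [0.3, 0.2, -0.8]
grip_width: 0.491
```

Run:
```python
from h import *
s=st()
S=grab('side','s20')
cv2.imwrite('pics/s20c.png',cv2.resize(S['pixels'][130:240,260:370],None,fx=5.4,fy=5.4))
```

```text
t 29.18 pos [0.6786 0.029  0.325 ] rot [2.321 2.113 0.009] F [ 0.3  0.2 -0.8] g 0.491
R [[0.093, 0.996, 0.006], [0.996, -0.093, 0.001], [0.002, 0.006, -1.0]] q [ 0.4   0.51 -0.66  1.46  0.31  1.28 -0.38]
```

View pics/s20c.png

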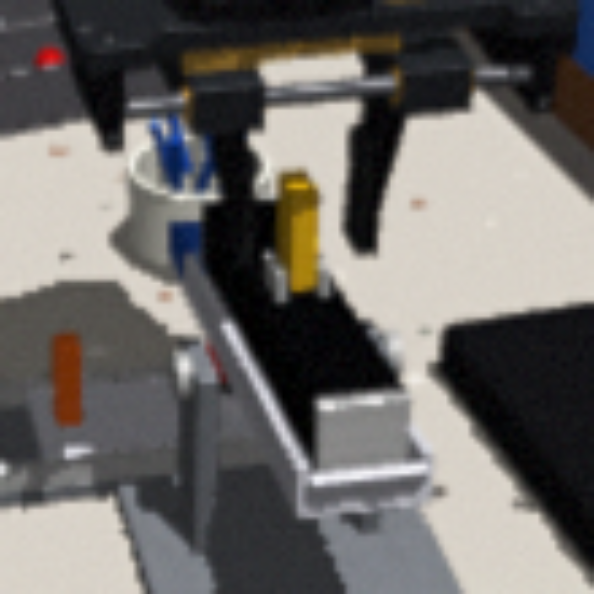

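Request:
play_rows(targets="0 0 -1 0 0 0 0; 0 0 -2 0 0 0 0; 0 0 -4 0 0 0 0; 0 0 -5 0 0 0 0; 0 0 -5 0 0 0 0; -4 -3 0 0 0 0 0; -5 -4 0 0 0 0 0; -5 -4 0 0 0 0 0; -5 -3 0 0 0 0 0; -5 -3 0 0 0 0 0; -4 -2 0 0 0 0 0; 0 0 0 0 0 0 0; 0 0 0 0 0 0 0")

```text
time: 30.85
position: [0.4567, -0.234, 0.5171]
tool_rot: [2.3, 2.106, 0.028]
ft_force: [-0.0, 1.3, -0.3]
grip_width: 0.499
```

Run:
```python
from h import *
s=st()
S=grab('side','s21');T=grab('top','t21')
cv2.imwrite('pics/s21c.png',cv2.resize(S['pixels'][130:240,260:370],None,fx=5.4,fy=5.4))
cv2.imwrite('pics/t21c.png',cv2.resize(T['pixels'][110:250,120:330],None,fx=3.8,fy=3.8))
ex=np.array([.9958,-.0915]);ey=np.array([.0915,.9958]);c=np.array([.675,.0237])
d=S;P=cloud(d);im=d['pixels'].max(2);a=(P[...,:2]-c)@ex;b=(P[...,:2]-c)@ey;z=P[...,2]
for nm,ok in(('bar',(im<60)&(abs(a)<.012)&(z>.09)&(z<.17)),('wallL',(im>70)&(a>-.034)&(a<-.02)&(z>.05)&(z<.135))):
    for lo in(-.1,-.08,.06,.08):
        k=ok&(b>lo)&(b<lo+.02)
        if k.sum()>6: print(nm,round(lo+.01,3),k.sum(),np.round(np.percentile(z[k],[10,50,90]),4))
```

```text
t 30.85 pos [ 0.4567 -0.234   0.5171] rot [2.3   2.106 0.028] F [-0.   1.3 -0.3] g 0.499
R [[0.088, 0.996, 0.029], [0.996, -0.088, -0.005], [-0.002, 0.029, -1.0]] q [ 0.95  0.01 -0.52  1.59 -0.    1.52  0.34]
bar -0.09 23 [0.1356 0.1362 0.1368]
bar -0.07 51 [0.1333 0.1344 0.1355]
bar 0.07 36 [0.1201 0.1215 0.1224]
bar 0.09 18 [0.1186 0.1196 0.1203]
wallL -0.09 28 [0.1028 0.1138 0.1184]
wallL -0.07 34 [0.098  0.1092 0.1169]
wallL 0.07 22 [0.086  0.0967 0.1035]
wallL 0.09 21 [0.0835 0.0964 0.1018]
```

View pics/s21.png

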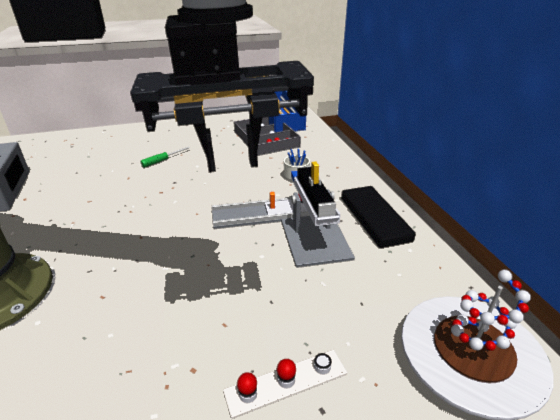

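View pics/s21c.png

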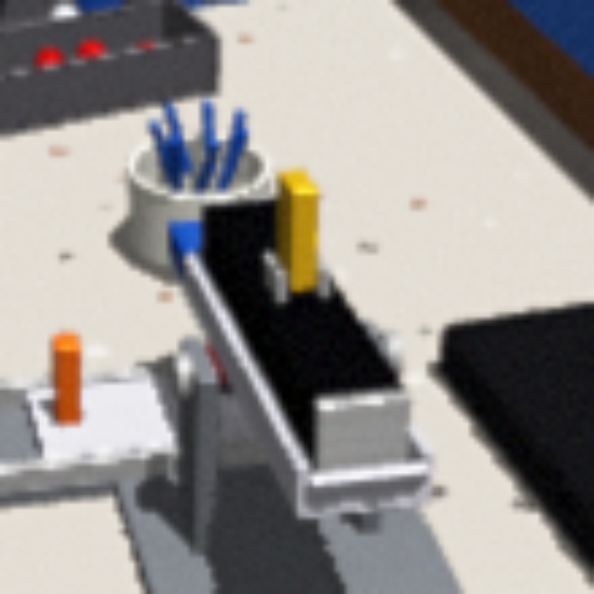

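View pics/t21c.png

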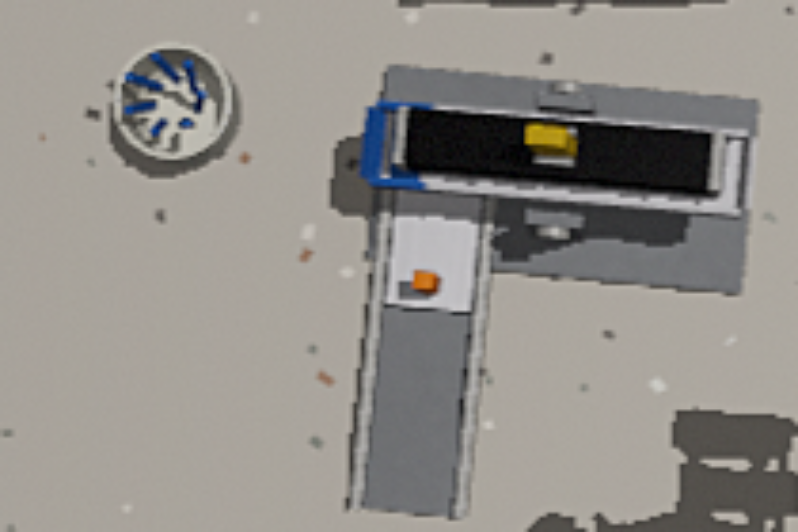

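Run:
```python
from h import *
S=load('s21');T=load('t21')
for d,b,z in((T,(205,140,260,245),.064),(S,(215,170,300,230),.045)):
    m=cv2.inRange(cv2.cvtColor(d['pixels'],cv2.COLOR_BGR2HSV),(5,120,70),(18,255,255));mm=m*0;x0,y0,x1,y1=b;mm[y0:y1,x0:x1]=m[y0:y1,x0:x1]
    n,l,s,c=cv2.connectedComponentsWithStats(mm)
    for i in range(1,n):
        if s[i,4]>8: print('handle',onz(d,*c[i],z))
ex=np.array([.9958,-.0915]);ey=np.array([.0915,.9958]);c=np.array([.675,.0237])
P=cloud(S);im=S['pixels'].max(2);a=(P[...,:2]-c)@ex;b=(P[...,:2]-c)@ey;z=P[...,2]
k=(im<60)&(abs(a)<.02)&(abs(b)<.09)&(z>.114)&(z<.142);k&=abs(z-(.128-.092*b))<.005
print(k.sum(),np.linalg.lstsq(np.c_[a[k],b[k],np.ones(k.sum())],z[k],rcond=None)[0],a[k].min(),a[k].max())
```

```text
handle [0.60250655 0.11042159 0.064     ]
handle [0.60319401 0.11063041 0.045     ]
467 [ 0.02565047 -0.09320172  0.12777561] -0.016143417948030075 0.019710538697241677
```

```bash
python3 -c "
from h import *
ctrl.close_job();print(ctrl.get_state()['time'])"
```

```text
the job is handed in; nothing more can be done
the job is handed in; nothing more can be done
```

The job is handed in, at about 31 s of the 66 s allowed. No verdict is reported, so the outcome below is from my own checks.

**What I did:**
- **Ball and carriage:** I took the far end ball of the rack, set it on the carriage seat and pushed the carriage to its stop. I pushed a second time with the gripper's body clear of the posts, and the force at the fingertips rose to about 9 N. That means the carriage was at its own stop.
- **Bar:** I lifted it by the tab and let it hang. The end farther from the robot hung low by about 0.2 rad. I laid that end at the blue-marked end of the trough, let go and moved the arm away.

**Last checks:**
- **Bar seating:** the bar and the trough wall both measure about 0.092 rad, so the bar lies flat. That is close to the 0.085 rad expected with the foot resting on the ball.
- **Ball and carriage:** a bit of red still shows under the trough, where the ball should be. The handle has not moved since the push.
- **Bystanders:** the other two balls and the cup of pegs look untouched.

**Did not go smoothly or did not fully agree:**
- The last bit of lowering was pushed a little too far. The wrist force briefly reached about 21 N up and 11 N sideways, still under the limit, and I backed off before letting go.
- The depth data shows a roll of about 0.026 rad across the bar, which I took as noise.
- The carriage travelled about 96 mm by my measurements rather than 100 mm. I took this as it having started slightly in from fully out.

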